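Close a pin-and-wedge bench cramp on a wooden block

ROBOT

A 7-joint arm with a two-finger parallel gripper is mounted at the origin on a cart in front of the work surface, level with it; the furniture and walls round the work are solid. World frame = base frame: x ahead of the robot, y to its left, z up, the work surface at z = 0. Lengths are in m, angles in rad, forces in N, time in s.
With the tool pointing down it reaches from about 0.4 to 0.875 m from the base axis. Payload 19.3 kg.
Tool frame: the origin (TCP) lies at the very end of the fingers, on their centre line; the grasp point (between the pads) lies 19 mm behind it; z points along the fingers, x is the direction in which the jaws open and shut, and the axes are right-handed (so a half turn about z gives the same grasp; the last joint's range is limited). The gripper opens to 85 mm and grips with 20 to 120 N. Pads are 22 mm wide; open, the fingers measure 114 mm over their backs; the gripper's body (76 mm by 85 mm) begins 54 mm behind the grasp point. The pads swing forward as they close: fully open they stand 13 mm farther back than shut.
Start: joints at [1.223, 0.521, -0.036, 1.599, 0.021, 1.021, -0.113], TCP at [0.171, -0.601, 0.231] pointing down, gripper open.
Joint ranges: [-2.91, 2.91], [-0.3, 2.13], [-1.5, 1.42], [0.17, 2.43], [-1.26, 4.41], [0.16, 1.93], [-2.52, 2.52]. Speed limits (rad/s): [1.89, 1.89, 2.39, 2.39, 3.01, 3.01, 3.01].

INTERFACE

Orientations are given as [roll, pitch, yaw] about the fixed x, y, z axes, in that order (R = Rz(yaw) Ry(pitch) Rx(roll)).
In Python, from workcell import bot gives the robot as it stands.
- The arm moves only by the tool jog_arm, never from a script. Its argument "increments" is a list of rows, each an object of numbers: "wx", "wy", "wz": the turn, a rotation vector about the tool's x, y, z in degrees; "x", "y", "z": the shift along the tool's x, y, z in cm; "claw": the opening in per cent of the stroke, from 0 (shut) to 100 (fully open). A call has 1 to 10 rows; each row is the pose to reach, as a shift and turn from the pose measured when the call began, along the tool's axes at that moment; what a row does not reach only later rows make up. A row lasts 1/8 s, in which the tool goes at most 62.5 mm and 10.7 degrees, less where a joint would pass 70% of its speed; a pose out of reach is approached as far as the arm can. A call with a gripper value outside its range is refused whole. The fingers move at their own pace and stop on an object; "squeeze" is the grip in N (left out, the last holds). Time passes only in rows, so rows that repeat a pose let the fingers close. It gives the time, the measured TCP pose, the force and the opening at its end, in the units of the state.
- bot.observe(): the state, without advancing time (a new reading comes with each control period).
- bot.grab_frame(name): name is "scene" or "side" or "wrist"; returns a dict with "pixels" (384x512x3 uint8, red, green, blue), "fov_y" (degrees; the focal length in pixels is half the picture's height over the tangent of half this angle, whatever the lens; pixels are square), "cx", "cy" (the principal point, pixels), "origin" and "orientation" of the camera in the world. Camera axes: x right, y down, z forward; pixel columns grow to the right and rows downward; lengths in m; the calibration is good to about 2 mm. A picture is of the moment at which its call begins. There is no depth.
- bot.job_done(): hands the job in, once; it reports no verdict.
The state is a dict: "clock": time; "qpos": joint angles; "qd": joint speeds; "joint_efforts": joint torques, N m; "position": TCP position; "tool_rot": TCP orientation; "force": force on the tool from outside, world axes, zero at the start; "moment": the same for the moment, N m; "grip_width": finger opening in m.
Only numpy, scipy, OpenCV 4.12 (cv2) and the standard library are available. Lean on these libraries where they do the work, as an engineer would, in place of code of your own. Each camera call takes 0.05 s, during which the arm holds its last target.

TASK

Cramp the wooden block that lies in the green bench cramp: press the brass spring pin flush and slide the jaw toward the block until the pin springs up in the next hole, then take the loose wedge, set it on the worktop between the jaw and the block, thin end first and straight side to the block, and push it in until it jams tight with the block hard against the fixed head. Leave the other things on the bench where they are.

Things in the scene. Friction and masses are not known exactly. Their poses are not given: they have to be found in the camera images.
- cramp: green steel bench cramp bolted to the worktop. Origin on the worktop; x points inward, away from the open side where work and wedge go in; y along its square bar toward the fixed head; z up. The bar (28 mm square, y -170 to +66, axis at x = 85, top at z = 50) runs behind the work and carries the sliding jaw: a sleeve with an upright end flange and an arm reaching out over the worktop
- head_face (a point): point in the middle of the fixed head's flat face, 24 mm up: the face, plane y = +60 mm in the cramp's frame, takes the work (x -66 to +67, 48 high). A corner stop against the head (face at x = +45, y +32 to +60, 34 high) keeps the work from sliding on inward
- jaw (a joint): travel of the jaw along the bar toward the head, m: 0 = as it starts, pin in the hole next to the flange; 0.040 = pin in the next hole (0.8 mm play each way). Held fast while the pin is up; slides with about 2 N once it is down, and stays where it is left
- pin (a joint): spring pin, m pressed: 0 = fully up; 0.010 = tip flush with the sleeve's roof. 2 N to start, 5 N at flush. Once flush, its dome is cammed down under the roof as the jaw is pushed along (6 to 12 N), runs under the roof and springs up by itself in the next hole, which locks the jaw
- pin_tip (a point): top of the domed brass spring pin (16 mm diameter) that comes up out of the bar through a hole in the sleeve's roof; fully up, 10 mm above the roof and 63 mm above the worktop. It keeps its place on the bar (x = 85, y = -58 mm in the cramp's frame); only the jaw moves along
- sleeve_roof (a point): point on the flat roof of the jaw's sleeve, 53 mm above the worktop, half-way between the first two of its three 17.5 mm holes (40 mm apart in a row along y, on the bar's axis). The sleeve is 35 mm wide and at the start covers y -155 to -30 in the cramp's frame; the roof is 2 mm thick
- jaw_flange (a point): on the flat face, toward the pin, of the jaw's upright flange, over the bar's axis, 11 mm above the roof. Flange: 37 mm wide, 12 thick, top 75 mm above the worktop; at the start this face is 16 mm from the pin's centre, on its head side. Fingertips pressing the pin down beside it push the jaw along by this face
- jaw_mouth (a point): free end of the jaw arm's face toward the work, 20 mm up (x = -60 in the cramp's frame). Arm: 12 mm thick, 3 to 45 mm above the worktop; its face has the wedge's taper, so the space between jaw and seated work is wide at this mouth (65 mm at the start, 25 with the jaw one hole on) and narrow inside
- block_center (a point): centre of the softwood packing block to be cramped (120 x 45 x 35 mm, its own y axis along the 120 mm, z up). It lies loose in the cramp, long side along the head face, a few mm off the head and the corner stop
- wedge_center (a point): centre of the loose pale wooden wedge, 110 x 30 mm high. Its x points to the thin end (14 mm thick; thick end 28). Face at y = +10.5: straight, along x, goes against the work. Face on its -y side: slopes evenly from y = -17.5 (thick end) to -3.5 (thin end), goes against the jaw. z up. Home, its thick end sticks out 10 to 25 mm from the mouth
- wedge: the same wedge; origin in the middle of its underside, 15 mm below point wedge_center
- toolbox: dark red steel toolbox standing closed behind the bench work, a fixed obstacle: 214 mm deep (x), 404 wide (y), 188 high and 226 over its handle; origin under its centre
- tape_roll: bystander: roll of black tape, 66 mm across, 19 high; origin under its centre
- piston_1: bystander: alloy piston standing on its skirt, 60 mm across, 54 high; origin under its centre
- piston_2: bystander: smaller piston, 54 mm across, 48 high; origin under its centre
- speedo: bystander: round instrument, face up, 90 mm across, 67 high; origin under its centre
- brake_pad_1: bystander: brake pad lying lining up, 42 x 84 x 12 mm, long along its y; origin under its centre
- ignition_box: bystander: black ignition box 80 x 138 x 52 mm, long along its y; origin under its centre
- flat_file: bystander: flat file 22 x 270 x 19 mm, long along its y; origin under its centre
- spanner_17: bystander: spanner 31 x 200 x 9 mm, long along its y; origin under its centre

How it is judged:
By the outcome, as a careful person would: the job done as asked, in the order asked, and still so for the second after the job is handed in, with the robot touching nothing.
It also fails if it takes over 61 s, if anything falls off the work surface, if the arm or the gripper's body presses on something with over 40 N, if the wrist force passes 120 N, or if a joint passes its speed limit or range.

## Working session

There is one attempt and no reset: what is moved stays moved. The work goes in short steps, Python scripts to look and compute and a tool call to move; the robot and the scene stay as the last step left them, time stands still between calls to the robot, and variables do not carry over. Pictures are saved under pics/ and viewed, and the job is handed in when it is done.

Besides the shell and the picture viewer there is one more tool, called after "Call:" by a JSON object that holds its "fn" and its "kwargs", one argument or row to a line. jog_arm: Moves the arm, as the interface text tells. Its arguments: {"type":"object","properties":{"increments":{"type":"array","items":{"type":"object","properties":{"wx":{"type":"number"},"wy":{"type":"number"},"wz":{"type":"number"},"x":{"type":"number"},"y":{"type":"number"},"z":{"type":"number"},"claw":{"type":"number"}}}},"squeeze":{"type":"number"}},"required":["increments"]}

```bash
ls; mkdir -p pics; cat > h.py <<'E'
import numpy as np, cv2, json
from scipy.spatial.transform import Rotation as R
def cam(bot,name,save=None):
    f=bot.grab_frame(name)
    if save:
        cv2.imwrite('pics/%s.png'%save,f['pixels'][:,:,::-1])
        np.save('pics/%s.npy'%save,{k:f[k] for k in f},allow_pickle=True)
    return f
def load(s): return np.load('pics/%s.npy'%s,allow_pickle=True).item()
def K(f):
    fl=f['pixels'].shape[0]/2/np.tan(np.radians(f['fov_y'])/2)
    return fl
def Rc(f):
    o=np.array(f['orientation'])
    return o if o.shape==(3,3) else R.from_euler('xyz',o).as_matrix()
def ray(f,u,v):
    d=np.array([(u-f['cx'])/K(f),(v-f['cy'])/K(f),1.])
    return np.array(f['origin']),Rc(f)@d
def onz(f,u,v,z):
    o,d=ray(f,u,v); return o+d*(z-o[2])/d[2]
def proj(f,p):
    c=Rc(f).T@(np.array(p)-np.array(f['origin']))
    return c[0]/c[2]*K(f)+f['cx'],c[1]/c[2]*K(f)+f['cy']
E
python3 - <<'E'
from workcell import bot
from h import *
print(bot.observe())
for n in ['scene','side','wrist']:
    f=cam(bot,n,n+'0'); print(n,{k:f[k] for k in f if k!='pixels'})
E
```

```text
pics
{'clock': 0.0, 'qpos': array([ 1.22278406,  0.52203133, -0.03631852,  1.59999116,  0.02120981,
        1.02106341, -0.11281259]), 'qd': array([ 5.04832012e-04,  9.29143288e-05, -3.28275262e-04,  8.41803912e-05,
       -1.47443550e-03, -1.29930243e-03, -2.61416609e-04]), 'joint_efforts': array([ 1.57952130e-03, -9.27113342e+01,  1.98108561e+00, -3.69935560e+01,
        1.79339165e-02,  8.21678579e-03, -6.06264121e-05]), 'position': array([ 0.17127827, -0.60073952,  0.23072106]), 'tool_rot': array([ 3.14150252e+00,  1.10433236e-03, -1.29300955e+00]), 'force': array([ 0.17497184, -0.70063915,  0.45926722]), 'moment': array([0.04407714, 0.02421551, 0.00149976]), 'grip_width': 0.08573185580825071}
scene {'fov_y': 45.84365559642229, 'cx': 253.6720323657391, 'cy': 190.34666951905436, 'origin': array([0.03803301, 1.1040383 , 1.03416986]), 'orientation': array([-2.26875856,  0.00570448, -2.68103463])}
side {'fov_y': 48.15210925642063, 'cx': 250.8227717164432, 'cy': 193.2837220592737, 'origin': array([0.20226974, 1.0356687 , 0.7179605 ]), 'orientation': array([-2.13173765,  0.02285608, -2.80549167])}
wrist {'fov_y': 62.81542966207612, 'cx': 257.9012394471678, 'cy': 192.73082737377626, 'origin': array([ 0.25145065, -0.57816003,  0.3725847 ]), 'orientation': array([ 2.81625729e+00,  1.75003716e-03, -1.29300545e+00])}
```

View pics/scene0.png

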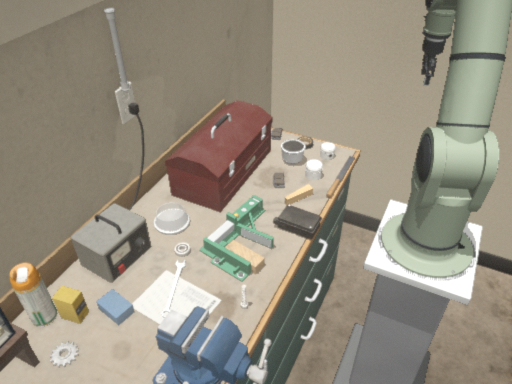

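View pics/side0.png

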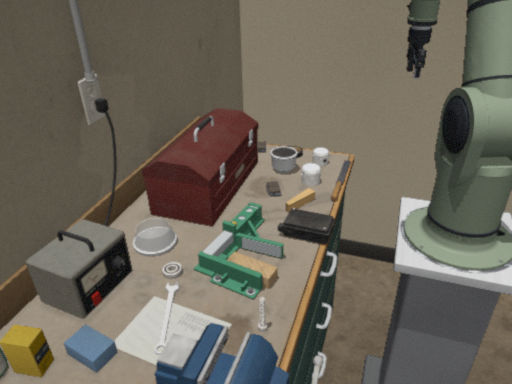

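View pics/wrist0.png

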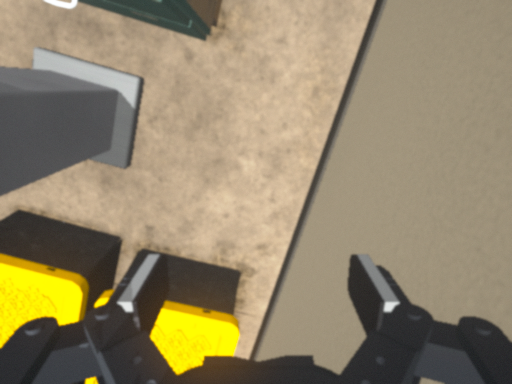

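```bash
python3 - <<'E'
from h import *
for s,(x0,y0,x1,y1) in {'scene0':(190,130,360,285),'side0':(180,140,350,300)}.items():
    im=cv2.imread(f'pics/{s}.png')[y0:y1,x0:x1]
    cv2.imwrite(f'pics/{s}_z.png',cv2.resize(im,None,fx=4.5,fy=3.7 if 0 else 4.5,interpolation=cv2.INTER_CUBIC)[:600*2,:800])
f=load('scene0')
for n,u,v,z in [('wedge',299,194,.03),('block',245,254,.035),('headL',205,250,0),('pin',240,213,.06),('table edge',355,160,0),('toolbox',220,190,0),('ign',298,220,.05)]:
    print(n,onz(f,u,v,z).round(3))
E
```

```text
wedge [ 0.428 -0.016  0.03 ]
block [0.466 0.311 0.035]
headL [0.599 0.323 0.   ]
pin [0.549 0.185 0.06 ]
table edge [ 0.322 -0.331  0.   ]
toolbox [0.7   0.053 0.   ]
ign [0.376 0.124 0.05 ]
```

```bash
python3 -c "
import cv2
for s in ['scene0_z','side0_z']: print(cv2.imread(f'pics/{s}.png').shape)"
```

```text
(698, 765, 3)
(720, 765, 3)
```

View pics/scene0_z.png

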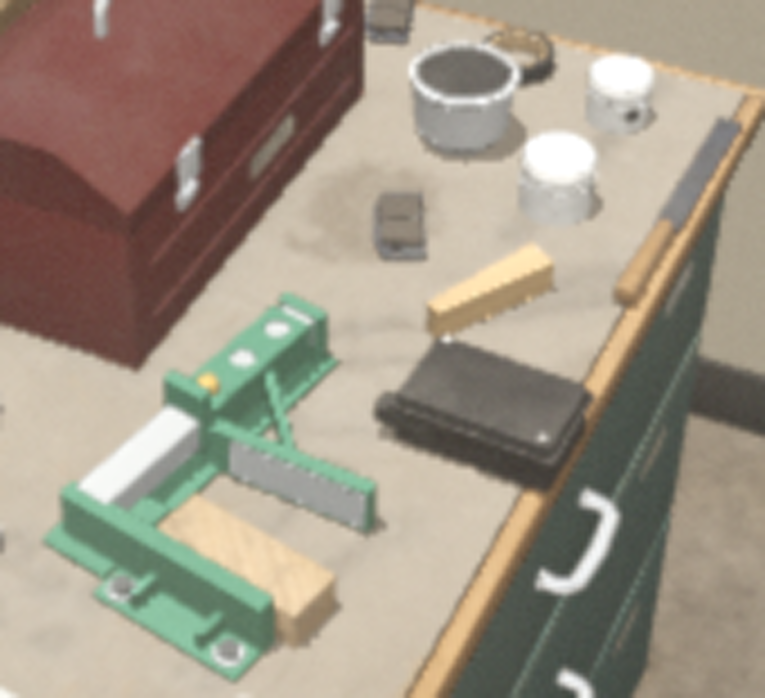

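View pics/side0_z.png

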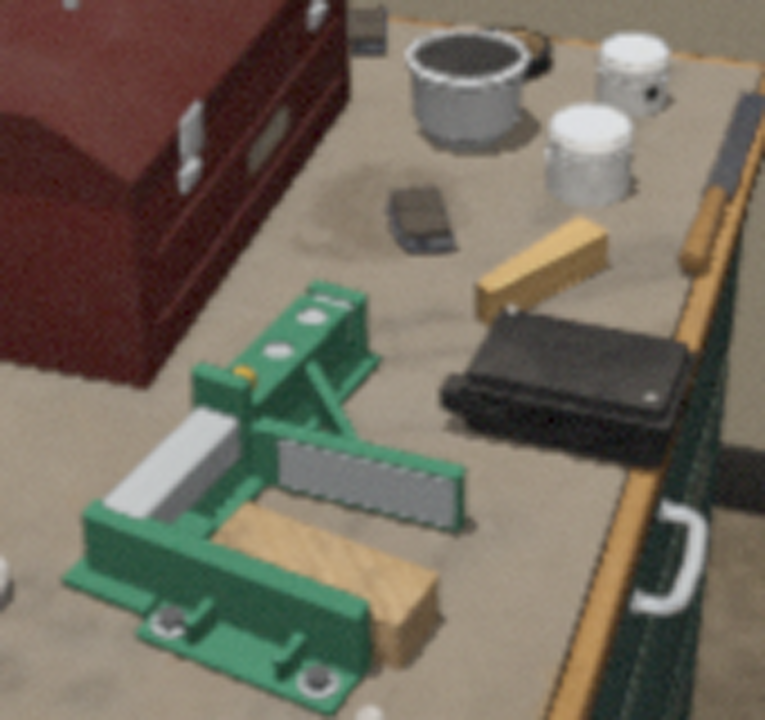

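```bash
cat >> h.py <<'E'
def inc(st,wps):
    """wps: list of (x,y,z,yaw_deg or None,claw) tool-down -> print rows in cm/deg, tool axes"""
    R0=R.from_euler('xyz',st['tool_rot']); p0=np.array(st['position'])
    for w in wps:
        d=R0.inv().apply(np.array(w[:3])-p0)*100
        Rt=R.from_euler('xyz',[np.pi,0,np.radians(w[3])])
        rv=np.degrees((R0.inv()*Rt).as_rotvec())
        print('{"x":%.2f,"y":%.2f,"z":%.2f,"wx":%.1f,"wy":%.1f,"wz":%.1f}'%(*d,*rv))
E
python3 - <<'E'
from workcell import bot
from h import *
st=bot.observe()
w=[]
for a,r,y in zip(np.linspace(-68,-13,10),np.linspace(.62,.53,10),np.linspace(-66,-3,10)):
    w.append((r*np.cos(np.radians(a)),r*np.sin(np.radians(a)),.231+.012*(len(w)+1),y))
inc(st,w)
f=load('scene0')
for n,u,v in [('box near corner',222,212),('box right bottom',271,152)]: print(n,onz(f,u,v,0).round(3))
E
```

```text
{"x":-0.83,"y":-6.58,"z":-1.21,"wx":0.0,"wy":0.0,"wz":-8.1}
{"x":-2.85,"y":-12.89,"z":-2.41,"wx":-0.0,"wy":0.0,"wz":-15.1}
{"x":-5.51,"y":-18.85,"z":-3.61,"wx":-0.0,"wy":0.0,"wz":-22.1}
{"x":-8.76,"y":-24.39,"z":-4.81,"wx":-0.0,"wy":0.0,"wz":-29.1}
{"x":-12.52,"y":-29.47,"z":-6.00,"wx":-0.0,"wy":0.0,"wz":-36.1}
{"x":-16.74,"y":-34.02,"z":-7.20,"wx":-0.0,"wy":0.0,"wz":-43.1}
{"x":-21.36,"y":-38.02,"z":-8.40,"wx":-0.0,"wy":0.0,"wz":-50.1}
{"x":-26.30,"y":-41.43,"z":-9.59,"wx":-0.0,"wy":0.0,"wz":-57.1}
{"x":-31.49,"y":-44.22,"z":-10.79,"wx":-0.0,"wy":0.0,"wz":-64.1}
{"x":-36.86,"y":-46.40,"z":-11.99,"wx":-0.0,"wy":0.0,"wz":-71.1}
box near corner [0.637 0.15  0.   ]
box right bottom [ 0.634 -0.238  0.   ]
```

Call:
{"fn": "jog_arm", "kwargs": {
  "increments": [
    {"x":-0.8,"y":-6.6,"z":-1.2,"wz":-8},
    {"x":-2.8,"y":-12.9,"z":-2.4,"wz":-15},
    {"x":-5.5,"y":-18.8,"z":-3.6,"wz":-22},
    {"x":-8.8,"y":-24.4,"z":-4.8,"wz":-29},
    {"x":-12.5,"y":-29.5,"z":-6,"wz":-36},
    {"x":-16.7,"y":-34,"z":-7.2,"wz":-43},
    {"x":-21.4,"y":-38,"z":-8.4,"wz":-50},
    {"x":-26.3,"y":-41.4,"z":-9.6,"wz":-57},
    {"x":-31.5,"y":-44.2,"z":-10.8,"wz":-64},
    {"x":-36.9,"y":-46.4,"z":-12,"wz":-71}
  ]
}}

```text
schema error: expected keys wx, wy, wz, x, y, z, claw
```

```bash
python3 - <<'E'
from workcell import bot
from h import *
st=bot.observe(); print(st['clock'],st['position'],st['tool_rot'],st['qpos'])
inc(st,[(.51,-.08,.36,0),(.505,-.02,.37,0),(.5,.04,.37,0),(.5,.10,.37,0),(.5,.15,.38,0)])
E
```

```text
0.15 [ 0.17128406 -0.60081715  0.23088774] [ 3.14150403e+00  8.20736624e-04 -1.29300323e+00] [ 1.22280208  0.5218394  -0.03630947  1.59986006  0.02122895  1.02110409
 -0.11278804]
{"x":-40.81,"y":-46.85,"z":-12.88,"wx":-0.0,"wy":0.0,"wz":-74.1}
{"x":-46.71,"y":-48.02,"z":-13.88,"wx":-0.0,"wy":0.0,"wz":-74.1}
{"x":-52.62,"y":-49.18,"z":-13.87,"wx":-0.0,"wy":0.0,"wz":-74.1}
{"x":-58.39,"y":-50.83,"z":-13.87,"wx":-0.0,"wy":0.0,"wz":-74.1}
{"x":-63.20,"y":-52.20,"z":-14.86,"wx":-0.0,"wy":0.0,"wz":-74.1}
```

All keys are needed in each row. Closing the claw to 100 → keeping open.

Call:
{"fn": "jog_arm", "kwargs": {
  "increments": [
    {"x":-0.8,"y":-6.6,"z":-1.2,"wx":0,"wy":0,"wz":-8,"claw":100},
    {"x":-2.8,"y":-12.9,"z":-2.4,"wx":0,"wy":0,"wz":-15,"claw":100},
    {"x":-5.5,"y":-18.8,"z":-3.6,"wx":0,"wy":0,"wz":-22,"claw":100},
    {"x":-8.8,"y":-24.4,"z":-4.8,"wx":0,"wy":0,"wz":-29,"claw":100},
    {"x":-12.5,"y":-29.5,"z":-6,"wx":0,"wy":0,"wz":-36,"claw":100},
    {"x":-16.7,"y":-34,"z":-7.2,"wx":0,"wy":0,"wz":-43,"claw":100},
    {"x":-21.4,"y":-38,"z":-8.4,"wx":0,"wy":0,"wz":-50,"claw":100},
    {"x":-26.3,"y":-41.4,"z":-9.6,"wx":0,"wy":0,"wz":-57,"claw":100},
    {"x":-31.5,"y":-44.2,"z":-10.8,"wx":0,"wy":0,"wz":-64,"claw":100},
    {"x":-36.9,"y":-46.4,"z":-12,"wx":0,"wy":0,"wz":-71,"claw":100}
  ]
}}

```text
clock: 1.4
position: [0.5151, -0.1276, 0.3491]
tool_rot: [-3.141, 0.0, -0.05]
force: [0.4, -0.0, 0.3]
grip_width: 0.0853
```

```bash
python3 - <<'E'
from workcell import bot
from h import *
st=bot.observe(); print(st['clock'],st['position'],st['tool_rot'],st['qpos'])
inc(st,[(.51,-.08,.36,0),(.505,-.02,.37,0),(.5,.04,.37,0),(.5,.10,.37,0),(.5,.15,.38,0)])
E
```

```text
1.4 [ 0.51508724 -0.12764493  0.34911969] [-3.14076888e+00  4.96269813e-04 -4.96930986e-02] [ 0.52163276  0.2927979  -0.49896655  1.66825233  0.14680208  1.21857774
 -0.06000509]
{"x":-0.75,"y":-4.73,"z":-1.08,"wx":-0.0,"wy":0.0,"wz":-2.8}
{"x":-1.54,"y":-10.70,"z":-2.08,"wx":-0.0,"wy":0.0,"wz":-2.8}
{"x":-2.34,"y":-16.67,"z":-2.07,"wx":-0.0,"wy":0.0,"wz":-2.8}
{"x":-2.64,"y":-22.66,"z":-2.07,"wx":-0.0,"wy":0.0,"wz":-2.8}
{"x":-2.89,"y":-27.66,"z":-3.06,"wx":-0.0,"wy":0.0,"wz":-2.8}
```

Call:
{"fn": "jog_arm", "kwargs": {
  "increments": [
    {"x":-0.7,"y":-4.7,"z":-1,"wx":0,"wy":0,"wz":-2.8,"claw":100},
    {"x":-1.5,"y":-10.7,"z":-2,"wx":0,"wy":0,"wz":-2.8,"claw":100},
    {"x":-2.3,"y":-16.7,"z":-2,"wx":0,"wy":0,"wz":-2.8,"claw":100},
    {"x":-2.6,"y":-22.7,"z":-2,"wx":0,"wy":0,"wz":-2.8,"claw":100},
    {"x":-2.9,"y":-27.7,"z":-3,"wx":0,"wy":0,"wz":-2.8,"claw":100},
    {"x":-2.9,"y":-27.7,"z":-3,"wx":0,"wy":0,"wz":-2.8,"claw":0}
  ]
}}

```text
clock: 2.15
position: [0.4992, 0.1544, 0.3798]
tool_rot: [-3.139, 0.0, 0.005]
force: [0.6, -1.4, -0.1]
grip_width: 0.0696
```

```bash
python3 - <<'E'
from workcell import bot
from h import *
f=cam(bot,'wrist','wrist1')
st=bot.observe(); print(st['clock'],st['position'],st['tool_rot'],st['qpos'],st['grip_width'],st['qd'])
print(f['origin'],f['orientation'])
E
```

```text
2.2 [0.49959823 0.1519136  0.37934746] [-3.14040641e+00  5.35648628e-04  2.10047973e-03] [ 0.11029094  0.27819629 -0.65818684  1.63242719  0.17433698  1.29090193
 -0.57551568] 0.06268615934466293 [ 0.04289439 -0.00358673  0.03049089  0.01396339  0.00510543 -0.00198602
  0.01690696]
[0.4998955  0.23643435 0.52181492] [2.81962691e+00 4.90371498e-04 4.82682827e-03]
```

View pics/wrist1.png

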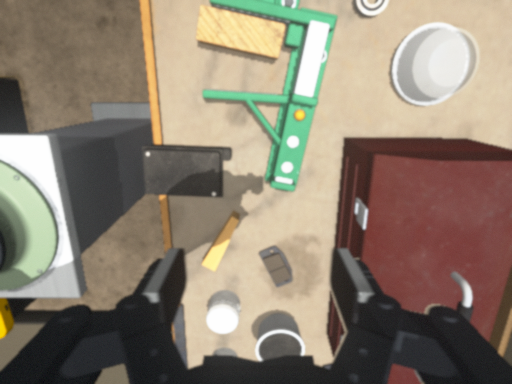

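```bash
python3 - <<'E'
from h import *
im=cv2.imread('pics/wrist1.png')
cv2.imwrite('pics/w1a.png',cv2.resize(im[0:200,190:350],None,fx=4,fy=3.0*4/3,interpolation=cv2.INTER_CUBIC)[:600])
cv2.imwrite('pics/w1b.png',cv2.resize(im[190:290,180:310],None,fx=6,fy=6,interpolation=cv2.INTER_CUBIC))
E
```

```text
(no output)
```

View pics/w1a.png

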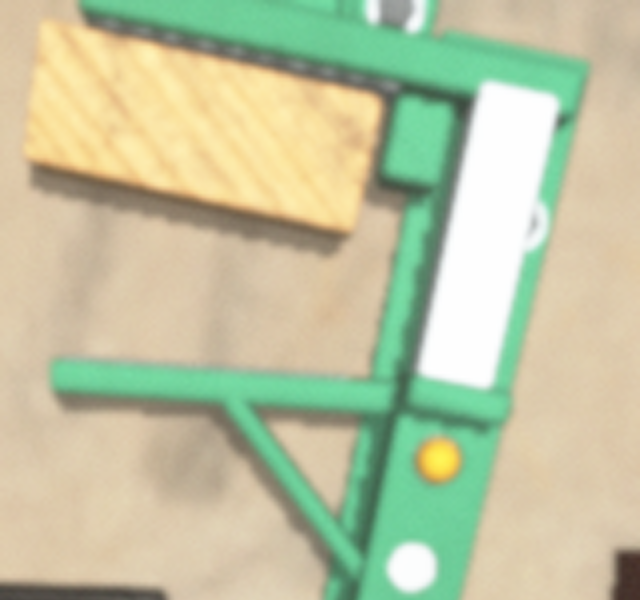

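View pics/w1b.png

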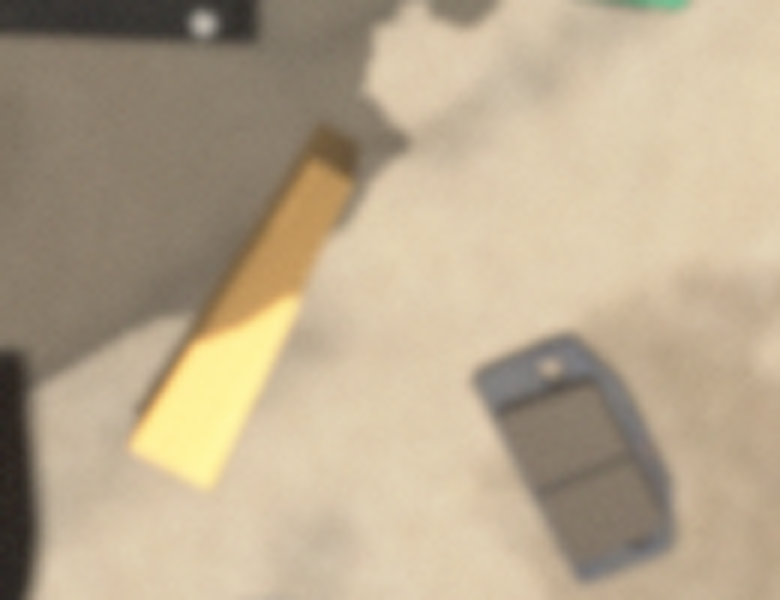

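```bash
cat > meas.py <<'E'
from h import *
def cent(mask,roi):
    x0,y0,x1,y1=roi
    m=mask[y0:y1,x0:x1].astype(np.uint8)
    n,l,s,c=cv2.connectedComponentsWithStats(m)
    return [(s[i][4],c[i]+[x0,y0]) for i in range(1,n) if s[i][4]>15]
E
python3 - <<'E'
from meas import *
f=load('wrist1'); im=f['pixels'].astype(int); r,g,b=im[...,0],im[...,1],im[...,2]
white=(im.min(2)>190)
for a,c in cent(white,(262,105,320,195)): print('white',a,c,onz(f,c[0],c[1],.052).round(4))
br=(r-b>110)&(r-g>10)
for a,c in cent(br,(280,100,320,130)): print('pin',a,c,onz(f,c[0],c[1],.060).round(4))
pin=None
# wedge mask
hsv=cv2.cvtColor(f['pixels'],cv2.COLOR_RGB2HSV)
ro=hsv[195:280,190:250]
m=np.zeros(hsv.shape[:2],np.uint8)
m[195:280,195:250]=((hsv[195:280,195:250,1]>105)).astype(np.uint8)
cn,_=cv2.findContours(m,cv2.RETR_EXTERNAL,cv2.CHAIN_APPROX_NONE)
c=max(cn,key=cv2.contourArea); print(cv2.contourArea(c)); ap=cv2.approxPolyDP(c,2,True)[:,0]; print(ap.tolist())
for p in ap: print(p,onz(f,*p,.03).round(4))
E
```

```text
white 117 [292.63247863 141.36752137] [0.5519 0.1608 0.052 ]
white 106 [286.62264151 166.91509434] [0.5442 0.1217 0.052 ]
white 83 [283.61445783 179.86746988] [0.5403 0.101  0.052 ]
pin 76 [299.25       114.56578947] [0.559  0.2005 0.06  ]
368.5
[[236, 213], [233, 212], [203, 262], [214, 247], [229, 239], [238, 220]]
[236 213] [0.4637 0.0362 0.03  ]
[233 212] [0.4587 0.038  0.03  ]
[203 262] [ 0.4034 -0.0581  0.03  ]
[214 247] [ 0.4241 -0.0281  0.03  ]
[229 239] [ 0.4507 -0.0124  0.03  ]
[238 220] [0.4669 0.0234 0.03  ]
```

```bash
python3 - <<'E'
from meas import *
f=load('wrist1')
def P(u,v,z): return onz(f,190+u/4,v/4,z)
def ln(n,a,b,z):
    A,B=P(*a,z),P(*b,z); print(n,A.round(4),B.round(4),'ang',np.degrees(np.arctan2(*(B-A)[1::-1])).round(2),'len',np.linalg.norm(B-A).round(4))
ln('block back',(42,20),(382,95),.035)
ln('block front',(28,160),(352,235),.035)
ln('block side',(382,95),(352,235),.035)
ln('head',(85,10),(440,88),.048)
ln('jawface',(52,360),(395,382),.045)
ln('flange pin side',(412,405),(500,422),.075)
ln('bar R',(558,95),(495,388),.050)
def W(u,v,z): return onz(f,180+u/6,190+v/6,z)
def ln2(n,a,b,z):
    A,B=W(*a,z),W(*b,z); print(n,A.round(4),B.round(4),'ang',np.degrees(np.arctan2(*(B-A)[1::-1])).round(2),'len',np.linalg.norm(B-A).round(4))
# wedge top corners z .03
ln2('wedge left',(132,448),(312,160),.03)
ln2('wedge right',(210,490),(355,178),.03)
ln2('thick',(132,448),(210,490),.03)
ln2('thin',(312,160),(355,178),.03)
# cramp pose from pin,yaw
y=np.radians(-10.7); 
for src,p,c in [('pin',(.559,.2005),(85,-58)),('h2',(.5519,.1608),(85,-98)),('h3',(.5442,.1217),(85,-138))]:
    M=np.array([[np.cos(y),-np.sin(y)],[np.sin(y),np.cos(y)]]); print(src,(np.array(p)-M@np.array(c)/1000).round(4))
E
```

```text
block back [0.421 0.343 0.035] [0.5374 0.3207 0.035 ] ang -10.82 len 0.1185
block front [0.4138 0.2998 0.035 ] [0.5282 0.276  0.035 ] ang -11.74 len 0.1168
block side [0.5374 0.3207 0.035 ] [0.5282 0.276  0.035 ] ang -101.69 len 0.0457
head [0.4375 0.3431 0.048 ] [0.5559 0.3207 0.048 ] ang -10.73 len 0.1205
jawface [0.4205 0.2331 0.045 ] [0.5444 0.2261 0.045 ] ang -3.22 len 0.1241
flange pin side [0.5477 0.2193 0.075 ] [0.5781 0.2138 0.075 ] ang -10.17 len 0.0309
bar R [0.5953 0.3184 0.05  ] [0.5799 0.2243 0.05  ] ang -99.29 len 0.0953
wedge left [ 0.4013 -0.0635  0.03  ] [0.4568 0.0295 0.03  ] ang 59.15 len 0.1083
wedge right [ 0.424  -0.0778  0.03  ] [0.4689 0.024  0.03  ] ang 66.19 len 0.1112
thick [ 0.4013 -0.0635  0.03  ] [ 0.424  -0.0778  0.03  ] ang -32.19 len 0.0268
thin [0.4568 0.0295 0.03  ] [0.4689 0.024  0.03  ] ang -24.33 len 0.0132
pin [0.4862 0.2733]
h2 [0.4866 0.2729]
h3 [0.4863 0.2731]
```

```bash
cat >> h.py <<'E'
CO=np.array([.4864,.2731]); CY=-10.7
def c2w(x,y):  # cramp mm -> world
    a=np.radians(CY); return CO+np.array([[np.cos(a),-np.sin(a)],[np.sin(a),np.cos(a)]])@np.array([x,y])/1000
def w2c(p):
    a=np.radians(CY); return np.array([[np.cos(a),np.sin(a)],[-np.sin(a),np.cos(a)]])@(np.array(p)[:2]-CO)*1000
E
python3 - <<'E'
from workcell import bot
from h import *
st=bot.observe()
p=c2w(85,-58); print(p)
inc(st,[(*p,.33,-5),(*p,.27,-10.7),(*p,.21,-10.7),(*p,.15,-10.7),(*p,.1,-10.7),(*p,.075,-10.7)])
E
```

```text
[0.55915342 0.2003268 ]
{"x":5.97,"y":-4.82,"z":4.94,"wx":-0.1,"wy":0.0,"wz":5.1}
{"x":5.97,"y":-4.82,"z":10.94,"wx":-0.1,"wy":0.0,"wz":10.8}
{"x":5.97,"y":-4.81,"z":16.94,"wx":-0.1,"wy":0.0,"wz":10.8}
{"x":5.98,"y":-4.80,"z":22.94,"wx":-0.1,"wy":0.0,"wz":10.8}
{"x":5.98,"y":-4.80,"z":27.94,"wx":-0.1,"wy":0.0,"wz":10.8}
{"x":5.98,"y":-4.79,"z":30.44,"wx":-0.1,"wy":0.0,"wz":10.8}
```

Call:
{"fn": "jog_arm", "kwargs": {
  "increments": [
    {"x":3.0,"y":-2.5,"z":4,"wx":0,"wy":0,"wz":5,"claw":0},
    {"x":6,"y":-4.8,"z":9,"wx":0,"wy":0,"wz":10.8,"claw":0},
    {"x":6,"y":-4.8,"z":15,"wx":-0.1,"wy":0,"wz":10.8,"claw":0},
    {"x":6,"y":-4.8,"z":21,"wx":-0.1,"wy":0,"wz":10.8,"claw":0},
    {"x":6,"y":-4.8,"z":26,"wx":-0.1,"wy":0,"wz":10.8,"claw":0},
    {"x":6,"y":-4.8,"z":29,"wx":-0.1,"wy":0,"wz":10.8,"claw":0},
    {"x":6,"y":-4.8,"z":29.9,"wx":-0.1,"wy":0,"wz":10.8,"claw":0},
    {"x":6,"y":-4.8,"z":30.2,"wx":-0.1,"wy":0,"wz":10.8,"claw":0}
  ]
}}

```text
clock: 3.2
position: [0.5597, 0.1999, 0.0777]
tool_rot: [3.141, 0.0, -0.187]
force: [0.1, -0.1, 1.1]
grip_width: 0.0001
```

```bash
python3 - <<'E'
from workcell import bot
from h import *
f=cam(bot,'wrist','wrist2');g=cam(bot,'side','side2')
st=bot.observe(); print(st['clock'],st['position'],st['tool_rot'],st['force'],st['grip_width'],w2c(st['position']))
im=cv2.imread('pics/side2.png')[140:300,180:350]; cv2.imwrite('pics/side2z.png',cv2.resize(im,None,fx=3.5,fy=3.5,interpolation=cv2.INTER_CUBIC))
E
```

```text
3.3 [0.55991388 0.20023954 0.07829657] [ 3.14139770e+00 -5.44944096e-04 -1.86909964e-01] [ 0.30697157 -0.06174927 -1.15757391] 1.6574515037973784e-05 [ 85.76343399 -57.9445518 ]
```

View pics/wrist2.png

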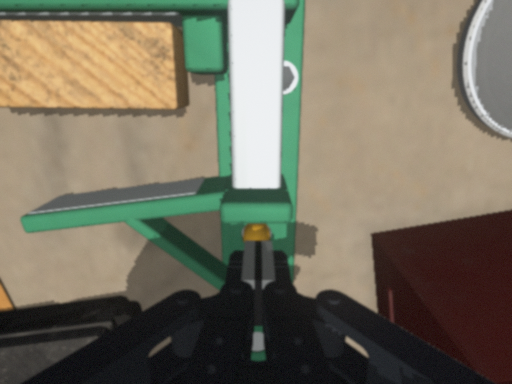

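View pics/side2z.png

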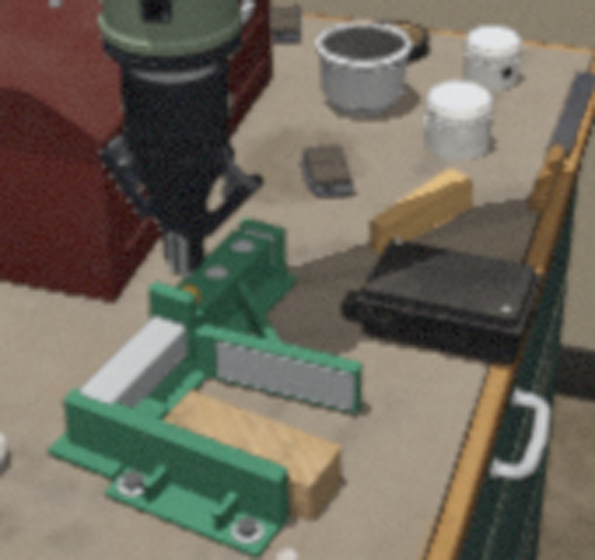

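```bash
python3 - <<'E'
from h import *
f=load('wrist2'); im=f['pixels'].astype(int)
for u,v,z in [(257,229,.061),(257,222,.057),(257,220,.055),(257,222,.075),(257,206,.075)]: 
    p=onz(f,u,v,z); print(u,v,z,p.round(4),w2c(p).round(1))
# where would TCP at z .078 project
print(proj(f,(0.5599,.2002,.0783)),proj(f,(*c2w(85,-47),.0783)), proj(f,(*c2w(85,-58),.063)))
cv2.imwrite('pics/w2z.png',cv2.resize(cv2.imread('pics/wrist2.png')[150:320,190:330],None,fx=4,fy=3.5))
E
```

```text
257 229 0.061 [0.5616 0.2078 0.061 ] [ 86.  -50.2]
257 222 0.057 [0.5621 0.2102 0.057 ] [ 86.  -47.8]
257 220 0.055 [0.5621 0.2105 0.055 ] [ 86.  -47.4]
257 222 0.075 [0.5636 0.218  0.075 ] [ 86.1 -39.8]
257 206 0.075 [0.5652 0.2264 0.075 ] [ 86.1 -31.2]
(np.float64(256.33143317430324), np.float64(257.4393193357491)) (np.float64(254.76655096590352), np.float64(237.98120357362578)) (np.float64(255.1202084286006), np.float64(243.28162483071802))
```

View pics/w2z.png

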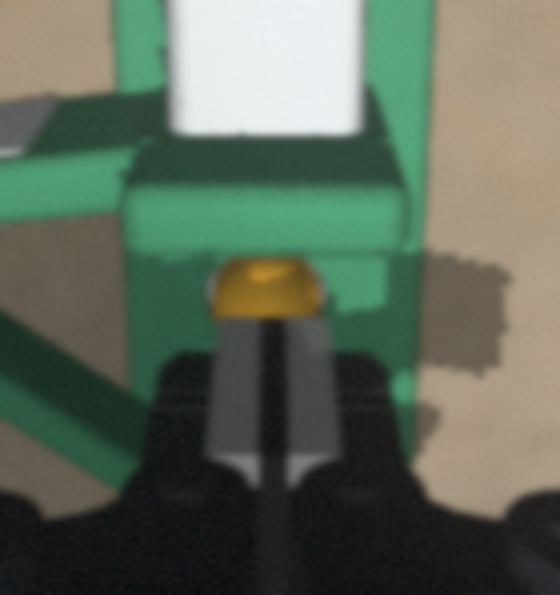

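Call:
{"fn": "jog_arm", "kwargs": {
  "increments": [
    {"x":-0.1,"y":0,"z":1.0,"wx":0,"wy":0,"wz":0,"claw":0},
    {"x":-0.1,"y":0,"z":1.6,"wx":0,"wy":0,"wz":0,"claw":0},
    {"x":-0.1,"y":0,"z":2.0,"wx":0,"wy":0,"wz":0,"claw":0},
    {"x":-0.1,"y":0,"z":2.0,"wx":0,"wy":0,"wz":0,"claw":0}
  ]
}}

```text
clock: 3.8
position: [0.559, 0.2004, 0.0582]
tool_rot: [3.141, -0.001, -0.187]
force: [-0.0, -1.5, 3.5]
grip_width: -0.0005
```

Call:
{"fn": "jog_arm", "kwargs": {
  "increments": [
    {"x":0,"y":0,"z":0.3,"wx":0,"wy":0,"wz":0,"claw":0},
    {"x":0,"y":0,"z":0.5,"wx":0,"wy":0,"wz":0,"claw":0},
    {"x":0,"y":0,"z":0.5,"wx":0,"wy":0,"wz":0,"claw":0}
  ]
}}

```text
clock: 4.18
position: [0.559, 0.2004, 0.0531]
tool_rot: [3.141, -0.001, -0.187]
force: [0.0, -1.1, 4.9]
grip_width: 0.0
```

Call:
{"fn": "jog_arm", "kwargs": {
  "increments": [
    {"x":0,"y":-0.3,"z":0.03,"wx":0,"wy":0,"wz":0,"claw":0},
    {"x":0,"y":-0.5,"z":0.04,"wx":0,"wy":0,"wz":0,"claw":0},
    {"x":0,"y":-0.7,"z":0.04,"wx":0,"wy":0,"wz":0,"claw":0},
    {"x":0,"y":-0.8,"z":0.04,"wx":0,"wy":0,"wz":0,"claw":0}
  ]
}}

```text
clock: 4.68
position: [0.5606, 0.2075, 0.0529]
tool_rot: [3.14, -0.001, -0.187]
force: [-2.6, -5.2, 7.5]
grip_width: 0.0
```

Call:
{"fn": "jog_arm", "kwargs": {
  "increments": [
    {"x":0,"y":-0.3,"z":0.0,"wx":0,"wy":0,"wz":0,"claw":0},
    {"x":0,"y":-0.6,"z":0.0,"wx":0,"wy":0,"wz":0,"claw":0},
    {"x":0,"y":-0.8,"z":0.0,"wx":0,"wy":0,"wz":0,"claw":0}
  ]
}}

```text
clock: 5.05
position: [0.5621, 0.2147, 0.053]
tool_rot: [3.139, -0.001, -0.188]
force: [-0.6, -5.0, 8.2]
grip_width: 0.0004
```

```bash
python3 - <<'E'
from workcell import bot
from h import *
f=cam(bot,'wrist','wrist3');g=cam(bot,'side','side3');s=cam(bot,'scene','scene3')
st=bot.observe(); print(st['clock'],st['position'],st['force'],w2c(st['position']))
a=cv2.resize(cv2.imread('pics/wrist3.png')[60:320,120:380],(400,400),interpolation=cv2.INTER_CUBIC)
b=cv2.resize(cv2.imread('pics/side3.png')[190:270,210:290],(400,400),interpolation=cv2.INTER_CUBIC)
cv2.imwrite('pics/c3.png',np.hstack([a,b]))
E
```

```text
5.2 [0.5622293  0.21536264 0.0530435 ] [ 0.91854218 -2.28332926  4.93981695] [ 85.2307414  -42.65450057]
```

View pics/c3.png

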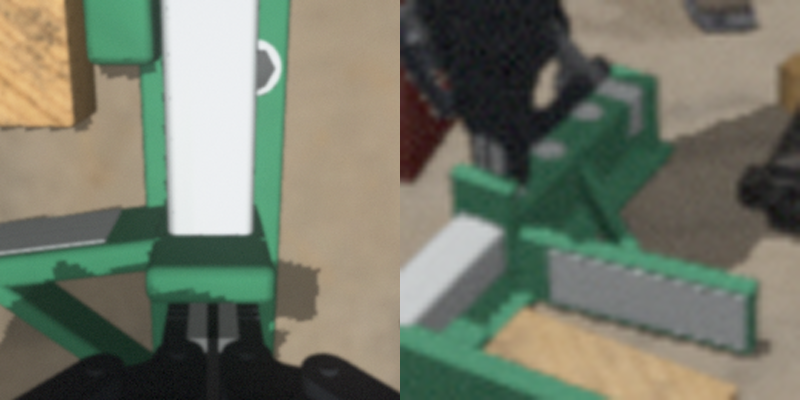

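Call:
{"fn": "jog_arm", "kwargs": {
  "increments": [
    {"x":0,"y":-0.4,"z":0.0,"wx":0,"wy":0,"wz":0,"claw":0},
    {"x":0,"y":-0.8,"z":0.0,"wx":0,"wy":0,"wz":0,"claw":0},
    {"x":0,"y":-1.2,"z":0.0,"wx":0,"wy":0,"wz":0,"claw":0},
    {"x":0,"y":-1.6,"z":0.0,"wx":0,"wy":0,"wz":0,"claw":0},
    {"x":0,"y":-2.0,"z":0.0,"wx":0,"wy":0,"wz":0,"claw":0},
    {"x":0,"y":-2.3,"z":0.0,"wx":0,"wy":0,"wz":0,"claw":0},
    {"x":0,"y":-2.6,"z":0.0,"wx":0,"wy":0,"wz":0,"claw":0}
  ]
}}

```text
clock: 6.08
position: [0.5672, 0.2413, 0.0532]
tool_rot: [3.14, -0.001, -0.187]
force: [0.9, 2.2, 2.1]
grip_width: 0.0002
```

Call:
{"fn": "jog_arm", "kwargs": {
  "increments": [
    {"x":0,"y":-0.2,"z":0.0,"wx":0,"wy":0,"wz":0,"claw":0},
    {"x":0,"y":-0.4,"z":0.0,"wx":0,"wy":0,"wz":0,"claw":0},
    {"x":0,"y":-0.5,"z":0.0,"wx":0,"wy":0,"wz":0,"claw":0}
  ]
}}

```text
clock: 6.45
position: [0.5679, 0.2453, 0.053]
tool_rot: [3.138, -0.001, -0.188]
force: [-3.2, -8.5, 8.9]
grip_width: -0.0002
```

```bash
python3 - <<'E'
from workcell import bot
from h import *
g=cam(bot,'side','side4')
st=bot.observe(); print(st['clock'],st['position'],st['force'],w2c(st['position']))
b=cv2.resize(cv2.imread('pics/side4.png')[180:280,200:300],(500,500),interpolation=cv2.INTER_CUBIC)
cv2.imwrite('pics/c4.png',b)
E
```

```text
6.5 [0.56790391 0.2452527  0.05304263] [-2.09053319 -6.50577938  7.48521358] [ 85.2571014  -12.23056253]
```

View pics/c4.png

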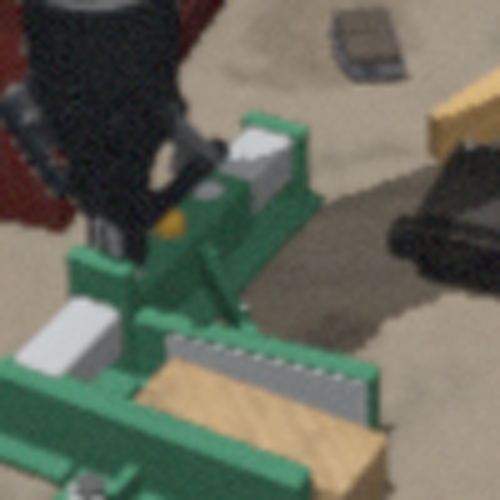

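```bash
python3 - <<'E'
from workcell import bot
from h import *
f=load('scene0')
for n,u,v,z in [('file end',625,298,.01),('file end2',665,250,.01),('pist',560,180,.05),('pad near L',378,255,.01),('pad R',425,255,.01),('ign top corner',440,345,.05),('ign top R',590,405,.05)]:
    print(n,onz(f,190+u/4.5,130+v/4.5,z).round(3))
g=load('wrist1')
for n,u,v,z in [('pad corner',180+475/6,190+375/6,.01),('pad c2',180+580/6,190+575/6,.01),('ign',222,195,.052),('ign2',147,193,.052)]: print(n,onz(g,u,v,z).round(3))
st=bot.observe()
gp=(.4205,-.0562)
inc(st,[(.567,.24,.058,-10.7),(.567,.24,.12,-10.7),(.55,.2,.18,-15),(.53,.15,.2,-20),(.50,.10,.21,-27),(.47,.05,.21,-27.4),(.44,.0,.21,-27.4),(*gp,.20,-27.4)])
E
```

```text
file end [ 0.339 -0.073  0.01 ]
file end2 [ 0.329 -0.142  0.01 ]
pist [ 0.42 -0.14  0.05]
pad near L [ 0.53  -0.037  0.01 ]
pad R [ 0.497 -0.053  0.01 ]
ign top corner [0.429 0.081 0.05 ]
ign top R [0.311 0.092 0.05 ]
pad corner [ 0.503 -0.05   0.01 ]
pad c2 [ 0.537 -0.121  0.01 ]
ign [0.444 0.076 0.052]
ign2 [0.326 0.078 0.052]
{"x":0.01,"y":0.53,"z":-0.49,"wx":0.2,"wy":-0.0,"wz":-0.1}
{"x":0.01,"y":0.55,"z":-6.69,"wx":0.2,"wy":-0.0,"wz":-0.1}
{"x":-0.90,"y":4.82,"z":-12.68,"wx":0.2,"wy":-0.0,"wz":4.2}
{"x":-1.93,"y":10.11,"z":-14.66,"wx":0.2,"wy":-0.1,"wz":9.2}
{"x":-3.95,"y":15.59,"z":-15.65,"wx":0.2,"wy":-0.1,"wz":16.2}
{"x":-5.96,"y":21.06,"z":-15.63,"wx":0.2,"wy":-0.1,"wz":16.6}
{"x":-7.97,"y":26.53,"z":-15.61,"wx":0.2,"wy":-0.1,"wz":16.6}
{"x":-8.84,"y":32.42,"z":-14.60,"wx":0.2,"wy":-0.1,"wz":16.6}
```

Call:
{"fn": "jog_arm", "kwargs": {
  "increments": [
    {"x":0,"y":0.5,"z":-0.5,"wx":0,"wy":0,"wz":0,"claw":0},
    {"x":0,"y":0.5,"z":-5.5,"wx":0,"wy":0,"wz":0,"claw":0},
    {"x":-0.9,"y":4.8,"z":-11,"wx":0,"wy":0,"wz":4,"claw":0},
    {"x":-1.9,"y":10.1,"z":-14.6,"wx":0.2,"wy":0,"wz":9,"claw":50},
    {"x":-3.9,"y":15.6,"z":-15.6,"wx":0.2,"wy":0,"wz":16,"claw":60},
    {"x":-6,"y":21.1,"z":-15.6,"wx":0.2,"wy":0,"wz":16.6,"claw":60},
    {"x":-8,"y":26.5,"z":-15.6,"wx":0.2,"wy":0,"wz":16.6,"claw":60},
    {"x":-8.8,"y":32.4,"z":-14.6,"wx":0.2,"wy":0,"wz":16.6,"claw":60},
    {"x":-8.8,"y":32.4,"z":-14.6,"wx":0.2,"wy":0,"wz":16.6,"claw":60}
  ]
}}

```text
clock: 7.62
position: [0.4191, -0.0599, 0.1998]
tool_rot: [3.14, -0.001, -0.484]
force: [1.0, 1.2, 0.2]
grip_width: 0.0515
```

```bash
python3 - <<'E'
from workcell import bot
from h import *
f=cam(bot,'wrist','wrist5')
st=bot.observe(); print(st['clock'],st['position'],st['tool_rot'],st['force'],st['grip_width'],st['qpos'])
E
```

```text
7.675 [ 0.42033744 -0.0576647   0.2001948 ] [-3.14130300e+00 -1.48424904e-03 -4.81164253e-01] [-0.39186764  0.3953223  -0.43789141] 0.05100536714077023 [ 0.418859    0.27924531 -0.50051867  2.11522553  0.18852699  0.78742379
 -0.68001265]
```

View pics/wrist5.png

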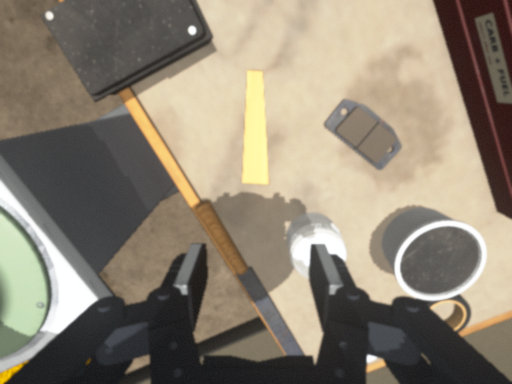

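```bash
python3 - <<'E'
from h import *
from workcell import bot
f=load('wrist5'); im=f['pixels'].astype(int)
m=((im[...,0]-im[...,2]>75)&(im[...,0]>190)).astype(np.uint8); m[:,:230]=0;m[:,290:]=0;m[:60]=0;m[195:]=0
cn,_=cv2.findContours(m,cv2.RETR_EXTERNAL,cv2.CHAIN_APPROX_NONE); c=max(cn,key=cv2.contourArea)
P=np.array([onz(f,*p,.03) for p in c[:,0]])[:,:2]
# subpixel: shift outward ignored; fit left/right edges
pc=c[:,0].astype(float)
L=[];Rr=[]
for v in range(76,180):
    us=np.where(m[v])[0]
    if len(us): L.append(onz(f,us.min()-.5,v,.03)[:2]); Rr.append(onz(f,us.max()+.5,v,.03)[:2])
def fit(Q):
    Q=np.array(Q); vx,vy,x,y=cv2.fitLine(Q.astype(np.float32),cv2.DIST_L2,0,.01,.01).ravel(); return np.degrees(np.arctan2(vy,vx)),(x,y)
aL,cL=fit(L);aR,cR=fit(Rr); print('L',aL,cL,'R',aR,cR)
yaw=np.radians(59.0); ex=np.array([np.cos(yaw),np.sin(yaw)]); 
s=P@ex; print('extent',s.min(),s.max(),s.max()-s.min())
vs=np.where(m.any(1))[0]; print(vs.min(),vs.max())
for y in (aL%180,):
    t=np.radians(y); ex=np.array([np.cos(t),np.sin(t)]); ey=np.array([-ex[1],ex[0]])
    s=P@ex; mid=(s.min()+s.max())/2; yL=np.dot(cL,ey); ctr=ex*mid+ey*(yL-.0105); print('yaw',y,'ctr',ctr, 'len',s.max()-s.min())
    gp=ctr+ex*(-.038)+ey*(-.0024); print('gp',gp)
    st=bot.observe()
    yw=y-90+3.6; inc(st,[(*gp,.10,yw),(*gp,.004,yw)])
E
```

```text
L 58.684353 (np.float32(0.42808533), np.float32(-0.014694062)) R 66.17705 (np.float32(0.44693628), np.float32(-0.024597706))
extent 0.151972675055047 0.26192408740513734 0.10995141235009034
70 184
yaw 58.684353 ctr [ 0.4366118 -0.020881 ] len 0.1099142864516684
gp [ 0.41891157 -0.05459245]
{"x":-0.28,"y":-0.20,"z":10.02,"wx":-0.0,"wy":-0.1,"wz":0.1}
{"x":-0.30,"y":-0.20,"z":19.62,"wx":-0.0,"wy":-0.1,"wz":0.1}
```

Call:
{"fn": "jog_arm", "kwargs": {
  "increments": [
    {"x":-0.3,"y":-0.2,"z":5,"wx":0,"wy":0,"wz":0,"claw":60},
    {"x":-0.3,"y":-0.2,"z":11,"wx":0,"wy":0,"wz":0,"claw":60},
    {"x":-0.3,"y":-0.2,"z":16,"wx":0,"wy":0,"wz":0,"claw":60},
    {"x":-0.3,"y":-0.2,"z":19,"wx":0,"wy":0,"wz":0,"claw":60},
    {"x":-0.3,"y":-0.2,"z":19.6,"wx":0,"wy":0,"wz":0,"claw":60},
    {"x":-0.3,"y":-0.2,"z":19.6,"wx":0,"wy":0,"wz":0,"claw":40},
    {"x":-0.3,"y":-0.2,"z":19.6,"wx":0,"wy":0,"wz":0,"claw":20},
    {"x":-0.3,"y":-0.2,"z":19.6,"wx":0,"wy":0,"wz":0,"claw":10},
    {"x":-0.3,"y":-0.2,"z":19.6,"wx":0,"wy":0,"wz":0,"claw":10}
  ],
  "squeeze": 40
}}

```text
clock: 8.8
position: [0.4197, -0.0546, 0.0053]
tool_rot: [-3.14, -0.003, -0.482]
force: [-0.4, 2.6, 12.7]
grip_width: 0.0255
```

```bash
python3 - <<'E'
from workcell import bot
from h import *
f=cam(bot,'wrist','wrist6')
st=bot.observe(); print(st['clock'],st['position'],st['tool_rot'],st['force'],st['grip_width'],st['qpos'])
E
```

```text
8.85 [ 0.41972067 -0.05463396  0.00532373] [-3.14028469 -0.00349346 -0.48152457] [-1.1848066   2.24435331 13.04499335] 0.025309107373305648 [ 0.1773821   0.65178858 -0.24100365  2.24885841  0.53345687  0.2897607
 -1.01156984]
```

View pics/wrist6.png

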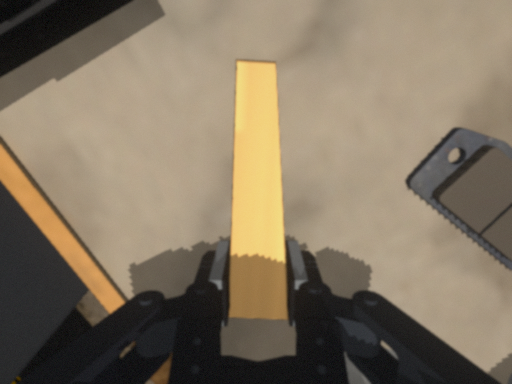

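Call:
{"fn": "jog_arm", "kwargs": {
  "increments": [
    {"x":0,"y":0,"z":-0.1,"wx":0,"wy":0,"wz":0,"claw":60},
    {"x":0,"y":0,"z":-0.3,"wx":0,"wy":0,"wz":0,"claw":60},
    {"x":0,"y":0,"z":-4,"wx":0,"wy":0,"wz":0,"claw":60},
    {"x":0,"y":0,"z":-8,"wx":0,"wy":0,"wz":-10,"claw":60},
    {"x":0,"y":0,"z":-9,"wx":0,"wy":0,"wz":-20,"claw":60},
    {"x":0,"y":0,"z":-9,"wx":0,"wy":0,"wz":-30,"claw":60},
    {"x":0,"y":0,"z":-9,"wx":0,"wy":0,"wz":-40,"claw":60},
    {"x":0,"y":0,"z":-9,"wx":0,"wy":0,"wz":-50,"claw":60},
    {"x":0,"y":0,"z":-9,"wx":0,"wy":0,"wz":-60,"claw":60},
    {"x":0,"y":0,"z":-9,"wx":0,"wy":0,"wz":-70,"claw":60}
  ]
}}

```text
clock: 10.1
position: [0.4193, -0.0548, 0.0956]
tool_rot: [3.138, -0.002, 0.746]
force: [-0.1, 0.3, -0.3]
grip_width: 0.0511
```

```bash
python3 - <<'E'
from workcell import bot
from h import *
st=bot.observe(); print(st['clock'],st['position'],np.degrees(st['tool_rot']),st['force'],st['grip_width'],st['qpos'])
E
```

```text
10.1 [ 0.4193387  -0.05481943  0.09561398] [ 1.79811530e+02 -1.29821983e-01  4.27274873e+01] [-0.10240754  0.27757068 -0.28933316] 0.051078994612174806 [ 0.58461637  0.53608842 -0.75852109  2.20047649  0.64045608  0.63096146
  0.10641923]
```

Call:
{"fn": "jog_arm", "kwargs": {
  "increments": [
    {"x":0,"y":0,"z":0,"wx":0,"wy":0,"wz":-10,"claw":60},
    {"x":0,"y":0,"z":0,"wx":0,"wy":0,"wz":-20.5,"claw":60},
    {"x":0,"y":0,"z":0,"wx":0,"wy":0,"wz":-31,"claw":60},
    {"x":0,"y":0,"z":0,"wx":0,"wy":0,"wz":-41.5,"claw":60},
    {"x":0,"y":0,"z":0,"wx":0,"wy":0,"wz":-52,"claw":60},
    {"x":0,"y":0,"z":0,"wx":0,"wy":0,"wz":-62.5,"claw":60},
    {"x":0,"y":0,"z":0,"wx":0,"wy":0,"wz":-73,"claw":60},
    {"x":0,"y":0,"z":0,"wx":0,"wy":0,"wz":-83.5,"claw":60},
    {"x":0,"y":0,"z":0,"wx":0,"wy":0,"wz":-94,"claw":60},
    {"x":0,"y":0,"z":0,"wx":0,"wy":0,"wz":-104.5,"claw":60}
  ]
}}

```text
clock: 11.35
position: [0.4192, -0.0552, 0.0958]
tool_rot: [3.141, 0.004, 2.575]
force: [-0.5, -0.3, 0.2]
grip_width: 0.051
```

```bash
python3 - <<'E'
from workcell import bot
from h import *
st=bot.observe(); print(st['clock'],st['position'],np.degrees(st['tool_rot']),st['force'],st['grip_width'],st['qpos'])
inc(st,[(.4195,-.0547,.05,152.4),(.4195,-.0547,.0075,152.4)])
E
```

```text
11.35 [ 0.41923937 -0.05516742  0.09584467] [179.95129857   0.23907361 147.55207481] [-0.52397482 -0.2677213   0.18503288] 0.051015933398590625 [ 0.85772268  0.72391634 -1.17393176  2.18955196  0.92876365  0.87100725
  1.66393623]
{"x":0.02,"y":0.05,"z":4.58,"wx":0.0,"wy":0.2,"wz":-4.8}
{"x":0.04,"y":0.05,"z":8.83,"wx":0.0,"wy":0.2,"wz":-4.8}
```

Call:
{"fn": "jog_arm", "kwargs": {
  "increments": [
    {"x":0,"y":0,"z":3,"wx":0,"wy":0.2,"wz":-4.8,"claw":60},
    {"x":0,"y":0,"z":7,"wx":0,"wy":0.2,"wz":-4.8,"claw":60},
    {"x":0,"y":0,"z":8.8,"wx":0,"wy":0.2,"wz":-4.8,"claw":60},
    {"x":0,"y":0,"z":8.8,"wx":0,"wy":0.2,"wz":-4.8,"claw":30},
    {"x":0,"y":0,"z":8.8,"wx":0,"wy":0.2,"wz":-4.8,"claw":10},
    {"x":0,"y":0,"z":8.8,"wx":0,"wy":0.2,"wz":-4.8,"claw":10},
    {"x":0,"y":0,"z":8.8,"wx":0,"wy":0.2,"wz":-4.8,"claw":10}
  ],
  "squeeze": 50
}}

```text
clock: 12.22
position: [0.4199, -0.0556, 0.0084]
tool_rot: [3.141, 0.002, 2.659]
force: [1.0, -2.3, 3.8]
grip_width: 0.025
```

```bash
python3 - <<'E'
from workcell import bot
from h import *
f=cam(bot,'wrist','wrist7')
st=bot.observe(); print(st['clock'],st['position'],np.degrees(st['tool_rot']),st['force'],st['grip_width'],st['qpos'])
# table edge
g=load('wrist1')
for u,v in [(148,2),(153,60)]: print(onz(g,u,v,0).round(3))
yw=82.9
# wedge frame: TCP local (-38,-2.4)
w=lambda X,Y:c2w(X-38+0,Y-2.4)
print(w(-115,-1.5))
inc(st,[(.4197,-.0546,.05,152),(.45,-.01,.11,142),(.465,.05,.12,132),(.45,.11,.12,122),(.43,.165,.12,112),(.40,.22,.12,102),(.37,.265,.12,92),(*w(-115,-1.5),.12,82.9)])
E
```

```text
12.275 [ 0.41996703 -0.05560584  0.00835151] [1.79969256e+02 1.06338295e-01 1.52333433e+02] [-0.6209209  -1.6079215   8.80278869] 0.02521236250186175 [ 0.74413033  0.87481334 -1.01232332  2.21956878  1.18654429  0.77878609
  1.55200237]
[0.339 0.354 0.   ]
[0.339 0.276 0.   ]
[0.33533614 0.2976748 ]
{"x":0.06,"y":0.08,"z":-4.16,"wx":0.0,"wy":0.1,"wz":0.3}
{"x":-0.56,"y":5.44,"z":-10.16,"wx":0.0,"wy":0.1,"wz":10.3}
{"x":0.89,"y":11.45,"z":-11.16,"wx":0.0,"wy":0.1,"wz":20.3}
{"x":5.01,"y":16.07,"z":-11.17,"wx":0.1,"wy":0.1,"wz":30.3}
{"x":9.33,"y":20.01,"z":-11.17,"wx":0.1,"wy":0.1,"wz":40.3}
{"x":14.54,"y":23.49,"z":-11.18,"wx":0.1,"wy":0.1,"wz":50.3}
{"x":19.29,"y":26.08,"z":-11.19,"wx":0.1,"wy":0.1,"wz":60.3}
{"x":23.88,"y":27.37,"z":-11.19,"wx":0.1,"wy":0.1,"wz":69.4}
```

View pics/wrist7.png

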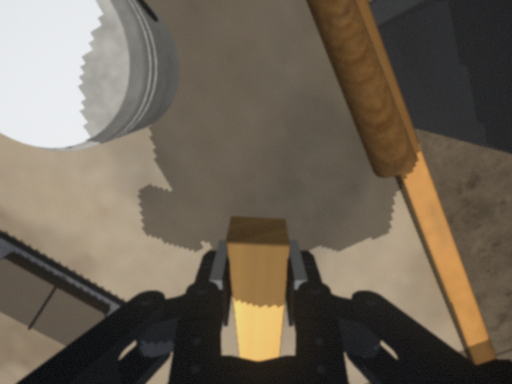

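```bash
python3 - <<'E'
from h import *
f=load('wrist7')
a=np.radians(58.75); ex=np.array([np.cos(a),np.sin(a)]); ey=np.array([-ex[1],ex[0]]); t=np.array([.41997,-.05561])
for u,v in [(229,217),(287,219),(258,218),(230,250),(288,250)]:
    p=onz(f,u,v,.03)[:2]; print(u,v,((p-t)@ex).round(4),((p-t)@ey).round(4))
E
```

```text
229 217 -0.0295 -0.0145
287 219 -0.0302 0.0095
258 218 -0.0298 -0.0025
230 250 -0.0142 -0.0136
288 250 -0.0158 0.0113
```

Call:
{"fn": "jog_arm", "kwargs": {
  "increments": [
    {"x":0,"y":0,"z":-1,"wx":0,"wy":0,"wz":0,"claw":10},
    {"x":0,"y":0,"z":-5,"wx":0,"wy":0,"wz":0,"claw":10},
    {"x":-0.6,"y":5.4,"z":-9,"wx":0,"wy":0,"wz":10,"claw":10},
    {"x":0.9,"y":11.4,"z":-11,"wx":0,"wy":0,"wz":20,"claw":10},
    {"x":5,"y":16,"z":-11,"wx":0,"wy":0,"wz":30,"claw":10},
    {"x":9.3,"y":20,"z":-11,"wx":0,"wy":0,"wz":40,"claw":10},
    {"x":14.5,"y":23.5,"z":-11,"wx":0,"wy":0,"wz":50,"claw":10},
    {"x":19.3,"y":26,"z":-11,"wx":0,"wy":0,"wz":60,"claw":10},
    {"x":23.5,"y":27.4,"z":-11,"wx":0,"wy":0,"wz":69.4,"claw":10},
    {"x":23.5,"y":28.4,"z":-11,"wx":0,"wy":0,"wz":69.4,"claw":10}
  ]
}}

```text
clock: 13.52
position: [0.3407, 0.308, 0.1192]
tool_rot: [3.14, -0.001, 1.449]
force: [0.8, 0.4, -0.8]
grip_width: 0.0252
```

```bash
python3 - <<'E'
from workcell import bot
from h import *
f=cam(bot,'wrist','wrist8')
st=bot.observe(); print(st['clock'],st['position'],np.degrees(st['tool_rot']),st['force'],st['grip_width'],st['qpos'],w2c(st['position'])+[38,2.4])
w=lambda X,Y:c2w(X-38+0,Y-2.4)
inc(st,[(*w(-105,-1.5),.06,82.9),(*w(-105,-1.5),.01,82.9)])
E
```

```text
13.575 [0.34183074 0.30870411 0.11922374] [ 1.79870135e+02 -1.27127567e-01  8.29870634e+01] [-1.80123921  1.06375597  0.20240402] 0.025195045956389935 [-0.1625876   0.59431876 -0.92878636  2.08937888  0.68441649  0.7907134
 -0.07036692] [-110.66609655   10.54337051]
{"x":-1.25,"y":0.47,"z":5.92,"wx":0.1,"wy":-0.1,"wz":0.1}
{"x":-1.26,"y":0.46,"z":10.92,"wx":0.1,"wy":-0.1,"wz":0.1}
```

View pics/wrist8.png

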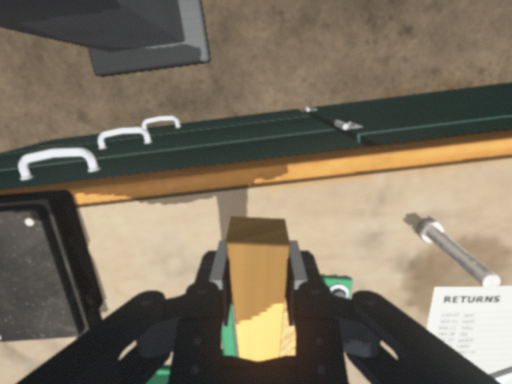

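Call:
{"fn": "jog_arm", "kwargs": {
  "increments": [
    {"x":-1.2,"y":0.5,"z":2.5,"wx":0,"wy":0,"wz":0.1,"claw":10},
    {"x":-1.2,"y":0.5,"z":5.5,"wx":0,"wy":0,"wz":0.1,"claw":10},
    {"x":-1.2,"y":0.5,"z":5.9,"wx":0,"wy":0,"wz":0.1,"claw":10}
  ]
}}

```text
clock: 13.95
position: [0.345, 0.2955, 0.0595]
tool_rot: [3.141, -0.001, 1.447]
force: [-0.4, 0.3, -1.0]
grip_width: 0.0252
```

```bash
python3 - <<'E'
from workcell import bot
from h import *
f=cam(bot,'scene','scene9');g=cam(bot,'side','side9')
st=bot.observe(); print(st['clock'],st['position'],np.degrees(st['tool_rot']),w2c(st['position'])+[38,2.4])
w=lambda X,Y:c2w(X-38+0,Y-2.4)
inc(st,[(*w(-105,-1.5),.03,82.9),(*w(-105,-1.5),.01,82.9)])
a=cv2.resize(cv2.imread('pics/scene9.png')[190:290,190:290],(400,400),interpolation=cv2.INTER_CUBIC)
b=cv2.resize(cv2.imread('pics/side9.png')[200:300,190:290],(400,400),interpolation=cv2.INTER_CUBIC)
cv2.imwrite('pics/c9.png',np.hstack([a,b]))
E
```

```text
14.05 [0.34541745 0.29631659 0.06069691] [ 1.79895372e+02 -1.27732150e-01  8.29041975e+01] [-104.84180176   -0.96283697]
{"x":-0.06,"y":-0.02,"z":3.07,"wx":0.1,"wy":-0.1,"wz":0.0}
{"x":-0.06,"y":-0.03,"z":5.07,"wx":0.1,"wy":-0.1,"wz":0.0}
```

View pics/c9.png

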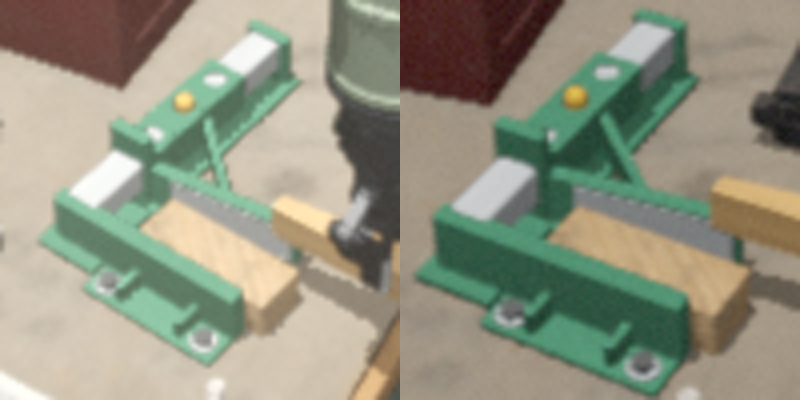

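```bash
python3 - <<'E'
from h import *
for s,u0,v0,off in [('side9',190,200,400),('scene9',190,190,0)]:
    f=load(s)
    pts={'side9':[(718,180,.082),(713,208,.052),(745,270,.035),(550,235,.035),(742,232,.045),(557,170,.045)],'scene9':[(278,198,.082),(275,232,.052),(298,268,.035),(140,225,.035),(300,225,.045)]}[s]
    for u,v,z in pts:
        p=onz(f,u0+(u-off)/4,v0+v/4,z); print(s,u,v,w2c(p).round(1))
E
python3 -c "
import cv2
import numpy as np
a=cv2.imread('pics/side9.png')[225:285,225:305];cv2.imwrite('pics/c9b.png',cv2.resize(a,(800,600),interpolation=cv2.INTER_CUBIC))"
```

```text
side9 718 180 [-54.3   2.6]
side9 713 208 [-46.7  -5.4]
side9 745 270 [-79.9  17.2]
side9 550 235 [37.4 45.5]
side9 742 232 [-68.2  -1.6]
side9 557 170 [59.9  1.1]
scene9 278 198 [-52.8  -2.8]
scene9 275 232 [-54.3   2.9]
scene9 298 268 [-79.5   8.7]
scene9 140 225 [40.  44.9]
scene9 300 225 [-61.1 -19. ]
```

View pics/c9b.png

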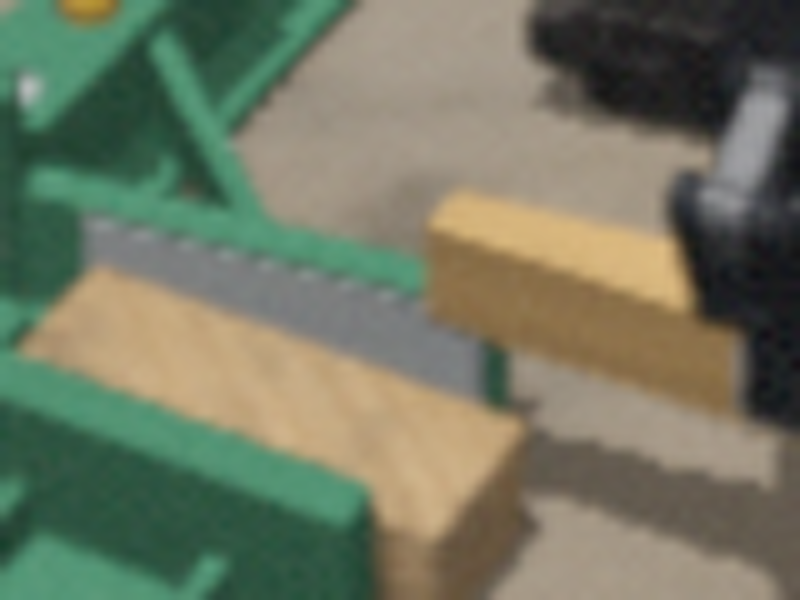

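```bash
python3 - <<'E'
from h import *
f=load('side9')
for u,v,z in [(430,228,.0823),(452,190,.0823),(430,310,.0523),(735,340,.0823),(100,268,.035),(525,425,.035),(430,540,.035),(490,345,.045),(85,215,.045)]:
    p=onz(f,225+u/10,225+v/10,z); print(u,v,w2c(p).round(1))
E
```

```text
430 228 [-56.2  13.6]
452 190 [-54.2  -1.1]
430 310 [-53.2   8.1]
735 340 [-134.3   15.8]
100 268 [35.1 14.9]
525 425 [-82.4  15.8]
430 540 [-81.   60.3]
490 345 [-67.5   4.9]
85 215 [42.3  9.4]
```

Call:
{"fn": "jog_arm", "kwargs": {
  "increments": [
    {"x":-0.06,"y":0,"z":1.5,"wx":0,"wy":0,"wz":0,"claw":10},
    {"x":-0.06,"y":0,"z":3,"wx":0,"wy":0,"wz":0,"claw":10},
    {"x":-0.06,"y":0,"z":4.2,"wx":0,"wy":0,"wz":0,"claw":10},
    {"x":-0.06,"y":0,"z":5.0,"wx":0,"wy":0,"wz":0,"claw":10},
    {"x":-0.06,"y":0,"z":5.1,"wx":0,"wy":0,"wz":0,"claw":10}
  ]
}}

```text
clock: 14.68
position: [0.3454, 0.2959, 0.0096]
tool_rot: [3.14, -0.002, 1.447]
force: [0.2, 0.8, -0.1]
grip_width: 0.0249
```

```bash
python3 - <<'E'
from workcell import bot
from h import *
g=cam(bot,'side','side10');f=cam(bot,'scene','scene10')
st=bot.observe(); print(st['clock'],st['position'],np.degrees(st['tool_rot']),st['force'],w2c(st['position'])+[38,2.4])
a=cv2.resize(cv2.imread('pics/side10.png')[220:290,220:300],(400,350),interpolation=cv2.INTER_CUBIC)
b=cv2.resize(cv2.imread('pics/scene10.png')[210:280,210:290],(400,350),interpolation=cv2.INTER_CUBIC)
cv2.imwrite('pics/c10.png',np.hstack([a,b]))
E
```

```text
14.775 [0.34545673 0.2959603  0.00991325] [ 1.79892094e+02 -1.34169596e-01  8.29157324e+01] [ 0.06890112 -0.27337402 -0.63415993] [-104.73705123   -1.30563781]
```

View pics/c10.png

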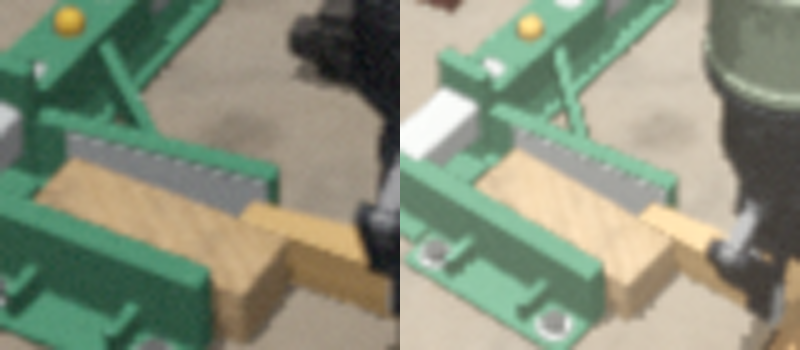

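Call:
{"fn": "jog_arm", "kwargs": {
  "increments": [
    {"x":-0.06,"y":1.0,"z":0.05,"wx":0,"wy":0,"wz":0,"claw":10},
    {"x":-0.1,"y":2.0,"z":0.05,"wx":0,"wy":0,"wz":0,"claw":10},
    {"x":-0.12,"y":3.0,"z":0.08,"wx":0,"wy":0,"wz":0,"claw":10},
    {"x":-0.12,"y":3.5,"z":0.08,"wx":0,"wy":0,"wz":0,"claw":10},
    {"x":-0.12,"y":3.6,"z":0.08,"wx":0,"wy":0,"wz":0,"claw":10}
  ]
}}

```text
clock: 15.4
position: [0.3813, 0.2902, 0.0091]
tool_rot: [3.14, -0.002, 1.447]
force: [0.1, -0.5, -0.7]
grip_width: 0.0254
```

```bash
python3 - <<'E'
from workcell import bot
from h import *
g=cam(bot,'side','side11');f=cam(bot,'scene','scene11')
st=bot.observe(); print(st['clock'],st['position'],np.degrees(st['tool_rot']),st['force'],w2c(st['position'])+[38,2.4])
a=cv2.resize(cv2.imread('pics/side11.png')[220:290,220:300],(400,350),interpolation=cv2.INTER_CUBIC)
b=cv2.resize(cv2.imread('pics/scene11.png')[210:280,210:290],(400,350),interpolation=cv2.INTER_CUBIC)
cv2.imwrite('pics/c11.png',np.hstack([a,b]))
E
```

```text
15.5 [0.38092325 0.2903671  0.00917079] [ 1.79900349e+02 -1.40455941e-01  8.29190225e+01] [ 0.51480191 -0.00573423 -0.72492439] [-68.84873035  -0.21663364]
```

View pics/c11.png

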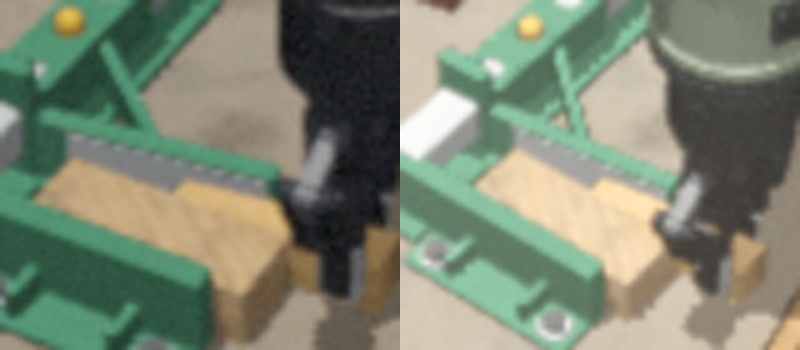

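Call:
{"fn": "jog_arm", "kwargs": {
  "increments": [
    {"x":0,"y":0,"z":0.08,"wx":0,"wy":0,"wz":0,"claw":10},
    {"x":0,"y":0,"z":0.05,"wx":0,"wy":0,"wz":0,"claw":50},
    {"x":0,"y":0,"z":-0.2,"wx":0,"wy":0,"wz":0,"claw":50},
    {"x":0,"y":0,"z":-1.5,"wx":0,"wy":0,"wz":0,"claw":50},
    {"x":0,"y":0,"z":-4,"wx":0,"wy":0,"wz":0,"claw":50},
    {"x":0.1,"y":-2.5,"z":-5.5,"wx":0,"wy":0,"wz":2,"claw":10},
    {"x":0.2,"y":-4.5,"z":-5.5,"wx":0,"wy":0,"wz":3.6,"claw":0},
    {"x":0.2,"y":-4.5,"z":-5.5,"wx":0,"wy":0,"wz":3.6,"claw":0}
  ]
}}

```text
clock: 16.5
position: [0.3358, 0.2981, 0.0651]
tool_rot: [3.139, -0.003, 1.386]
force: [0.8, -0.0, 0.2]
grip_width: 0.0002
```

```bash
python3 - <<'E'
from workcell import bot
from h import *
g=cam(bot,'side','side12');f=cam(bot,'scene','scene12')
st=bot.observe(); print(st['clock'],st['position'],np.degrees(st['tool_rot']),st['force'],st['grip_width'],w2c(st['position']),st['qpos'])
a=cv2.resize(cv2.imread('pics/side12.png')[220:300,220:300],(400,400),interpolation=cv2.INTER_CUBIC)
b=cv2.resize(cv2.imread('pics/scene12.png')[210:290,210:290],(400,400),interpolation=cv2.INTER_CUBIC)
cv2.imwrite('pics/c12.png',np.hstack([a,b]))
inc(st,[(*c2w(-142,-3.7),.05,79.3),(*c2w(-142,-3.7),.010,79.3)])
E
```

```text
16.6 [0.33697198 0.29780153 0.06455473] [ 1.79868928e+02 -1.55404300e-01  7.93527536e+01] [-0.41034653  0.18675579 -0.66459185] 0.00031628133530741184 [-151.41613143   -3.47175698] [-0.23743034  0.66014255 -0.81622986  2.14870023  0.80661094  0.66867456
 -0.23552876]
{"x":-0.03,"y":0.94,"z":1.46,"wx":0.1,"wy":-0.2,"wz":0.1}
{"x":-0.04,"y":0.93,"z":5.46,"wx":0.1,"wy":-0.2,"wz":0.1}
```

View pics/c12.png

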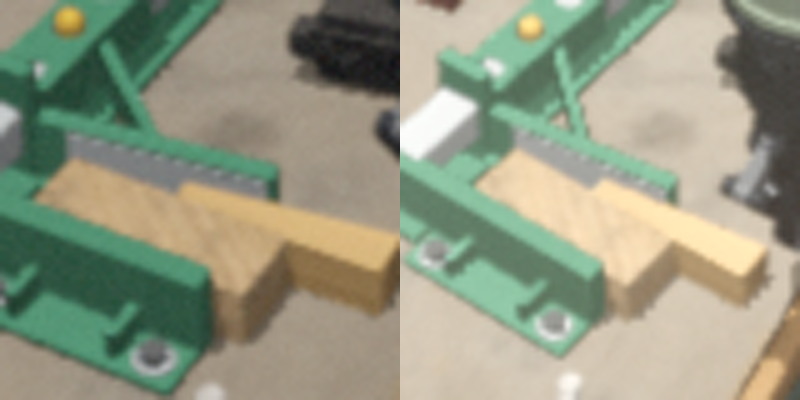

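Call:
{"fn": "jog_arm", "kwargs": {
  "increments": [
    {"x":0,"y":0.6,"z":2.5,"wx":0,"wy":0,"wz":0,"claw":0},
    {"x":0,"y":0.6,"z":5,"wx":0,"wy":0,"wz":0,"claw":0},
    {"x":0,"y":0.7,"z":5.4,"wx":0,"wy":0,"wz":0,"claw":0},
    {"x":0,"y":1.2,"z":5.4,"wx":0,"wy":0,"wz":0,"claw":0},
    {"x":0,"y":1.7,"z":5.4,"wx":0,"wy":0,"wz":0,"claw":0},
    {"x":0,"y":2.2,"z":5.4,"wx":0,"wy":0,"wz":0,"claw":0},
    {"x":0,"y":2.6,"z":5.4,"wx":0,"wy":0,"wz":0,"claw":0},
    {"x":0,"y":3.0,"z":5.4,"wx":0,"wy":0,"wz":0,"claw":0}
  ]
}}

```text
clock: 17.6
position: [0.3669, 0.2924, 0.0107]
tool_rot: [3.139, -0.003, 1.385]
force: [-2.2, 0.2, -0.4]
grip_width: -0.0003
```

```bash
python3 - <<'E'
from workcell import bot
from h import *
g=cam(bot,'side','side13');f=cam(bot,'scene','scene13')
st=bot.observe(); print(st['clock'],st['position'],np.degrees(st['tool_rot']),st['force'],st['grip_width'],w2c(st['position']))
a=cv2.resize(cv2.imread('pics/side13.png')[220:300,220:300],(400,400),interpolation=cv2.INTER_CUBIC)
b=cv2.resize(cv2.imread('pics/scene13.png')[210:290,210:290],(400,400),interpolation=cv2.INTER_CUBIC)
cv2.imwrite('pics/c13.png',np.hstack([a,b]))
E
```

```text
17.7 [0.3670533  0.29218519 0.01062002] [ 1.79859343e+02 -1.50938451e-01  7.93186348e+01] [-0.58550718  0.46311692 -0.04742187] 0.0003445674287488497 [-120.81507443   -3.40534199]
```

View pics/c13.png

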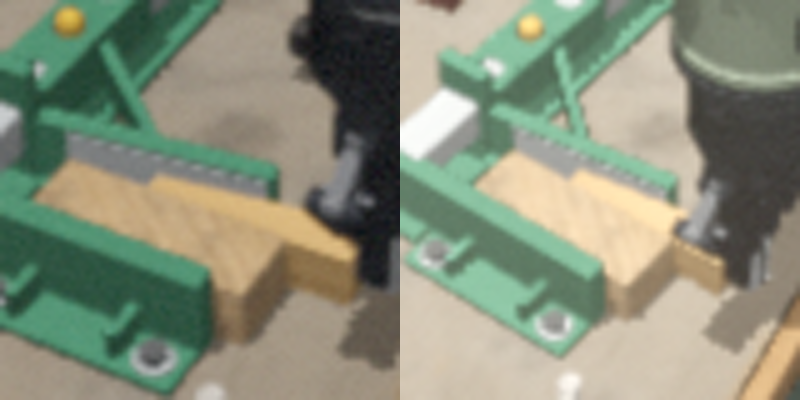

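Call:
{"fn": "jog_arm", "kwargs": {
  "increments": [
    {"x":0,"y":0.4,"z":0,"wx":0,"wy":0,"wz":0,"claw":0},
    {"x":0,"y":0.8,"z":0,"wx":0,"wy":0,"wz":0,"claw":0},
    {"x":0,"y":1.2,"z":0,"wx":0,"wy":0,"wz":0,"claw":0},
    {"x":0,"y":1.6,"z":0,"wx":0,"wy":0,"wz":0,"claw":0},
    {"x":0,"y":1.8,"z":0,"wx":0,"wy":0,"wz":0,"claw":0}
  ]
}}

```text
clock: 18.32
position: [0.385, 0.2889, 0.0107]
tool_rot: [3.139, -0.003, 1.384]
force: [-2.8, 1.7, 0.1]
grip_width: -0.0002
```

Call:
{"fn": "jog_arm", "kwargs": {
  "increments": [
    {"x":0,"y":0.3,"z":0,"wx":0,"wy":0,"wz":0,"claw":0},
    {"x":0,"y":0.5,"z":0,"wx":0,"wy":0,"wz":0,"claw":0},
    {"x":0,"y":0.7,"z":0,"wx":0,"wy":0,"wz":0,"claw":0}
  ]
}}

```text
clock: 18.7
position: [0.3919, 0.2875, 0.0107]
tool_rot: [3.139, -0.003, 1.384]
force: [-2.3, 0.7, 0.5]
grip_width: 0.0001
```

```bash
python3 - <<'E'
from workcell import bot
from h import *
g=cam(bot,'side','side14');f=cam(bot,'scene','scene14')
st=bot.observe(); print(st['clock'],st['position'],np.degrees(st['tool_rot']),st['force'],st['grip_width'],w2c(st['position']))
a=cv2.resize(cv2.imread('pics/side14.png')[220:300,220:300],(400,400),interpolation=cv2.INTER_CUBIC)
b=cv2.resize(cv2.imread('pics/scene14.png')[210:290,210:290],(400,400),interpolation=cv2.INTER_CUBIC)
cv2.imwrite('pics/c14.png',np.hstack([a,b]))
E
```

```text
18.8 [0.39206499 0.28743349 0.01067122] [ 1.79854356e+02 -1.53518704e-01  7.92950373e+01] [-1.22111263 -0.68094626 -0.84530615] 0.00022352719220044493 [-95.35604072  -3.43059293]
```

View pics/c14.png

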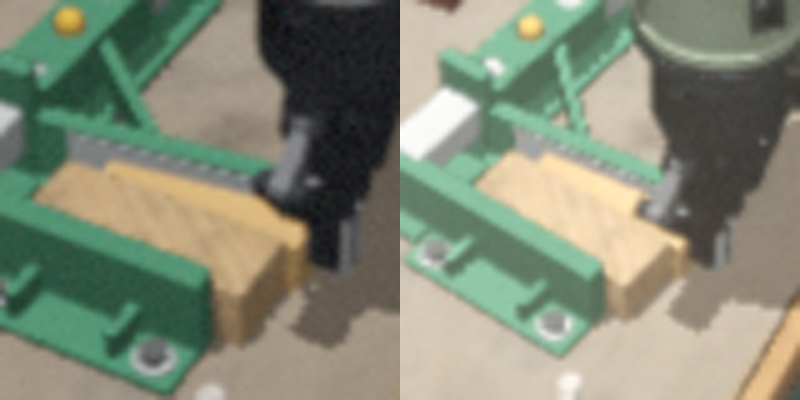

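Call:
{"fn": "jog_arm", "kwargs": {
  "increments": [
    {"x":0,"y":0.2,"z":0,"wx":0,"wy":0,"wz":0,"claw":0},
    {"x":0,"y":0.4,"z":0,"wx":0,"wy":0,"wz":0,"claw":0},
    {"x":0,"y":0.4,"z":0,"wx":0,"wy":0,"wz":0,"claw":0}
  ]
}}

```text
clock: 19.18
position: [0.3963, 0.2866, 0.0107]
tool_rot: [3.139, -0.003, 1.384]
force: [0.2, -0.5, 0.5]
grip_width: 0.0
```

Call:
{"fn": "jog_arm", "kwargs": {
  "increments": [
    {"x":0,"y":0.2,"z":0,"wx":0,"wy":0,"wz":0,"claw":0},
    {"x":0,"y":0.4,"z":0,"wx":0,"wy":0,"wz":0,"claw":0},
    {"x":0,"y":0.4,"z":0,"wx":0,"wy":0,"wz":0,"claw":0}
  ]
}}

```text
clock: 19.55
position: [0.4005, 0.2857, 0.0107]
tool_rot: [3.139, -0.003, 1.383]
force: [0.3, 0.7, 0.2]
grip_width: 0.0002
```

```bash
python3 - <<'E'
from workcell import bot
from h import *
g=cam(bot,'side','side15');f=cam(bot,'scene','scene15');cam(bot,'wrist','wrist15')
st=bot.observe(); print(st['clock'],st['position'],np.degrees(st['tool_rot']),st['force'],st['grip_width'],w2c(st['position']))
a=cv2.resize(cv2.imread('pics/side15.png')[220:300,220:300],(400,400),interpolation=cv2.INTER_CUBIC)
b=cv2.resize(cv2.imread('pics/scene15.png')[210:290,210:290],(400,400),interpolation=cv2.INTER_CUBIC)
cv2.imwrite('pics/c15.png',np.hstack([a,b]))
E
```

```text
19.7 [0.40039731 0.28569418 0.01068959] [ 1.79824662e+02 -1.42013916e-01  7.92663521e+01] [ 1.25838858  0.73294924 -0.30574655] -3.1614595542987313e-06 [-86.8456673   -3.59262744]
```

View pics/c15.png

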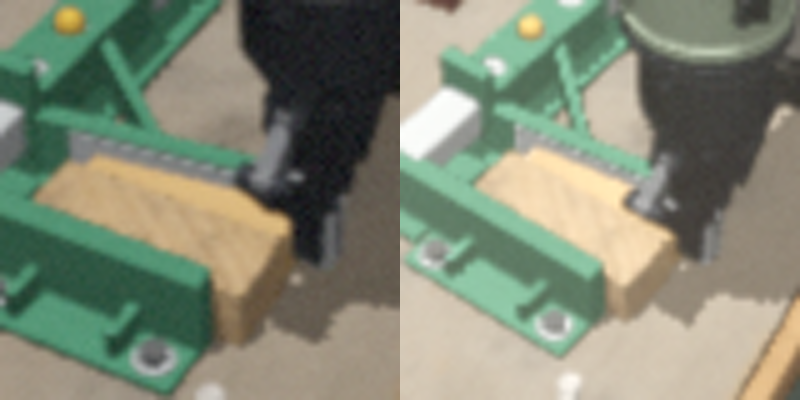

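View pics/wrist15.png

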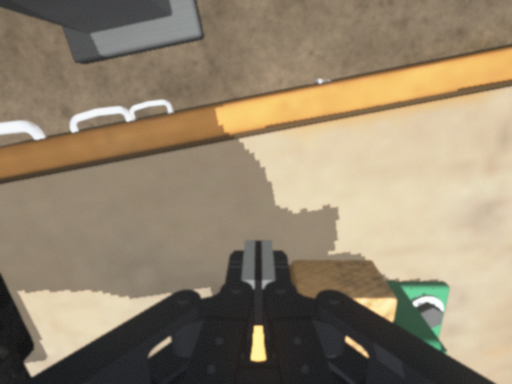

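Call:
{"fn": "jog_arm", "kwargs": {
  "increments": [
    {"x":-0.1,"y":0.2,"z":0,"wx":0,"wy":0,"wz":0,"claw":0},
    {"x":-0.1,"y":0.3,"z":0,"wx":0,"wy":0,"wz":0,"claw":0},
    {"x":-0.1,"y":0.3,"z":0,"wx":0,"wy":0,"wz":0,"claw":0}
  ]
}}

```text
clock: 20.08
position: [0.4028, 0.2844, 0.0107]
tool_rot: [3.139, -0.003, 1.384]
force: [-4.9, 2.1, 1.7]
grip_width: -0.0
```

```bash
python3 - <<'E'
from workcell import bot
from h import *
st=bot.observe(); print(st['clock'],st['position'],np.degrees(st['tool_rot']),st['force'],st['moment'],st['grip_width'],w2c(st['position']))
E
```

```text
20.075 [0.40277754 0.2843973  0.01071925] [ 1.79861038e+02 -1.60001137e-01  7.92890217e+01] [-4.85741491  2.1047917   1.66557143] [0.47659741 1.03913898 0.03292668] -2.1407646704250552e-05 [-84.2660314   -4.42502475]
```

Call:
{"fn": "jog_arm", "kwargs": {
  "increments": [
    {"x":0,"y":0.15,"z":0,"wx":0,"wy":0,"wz":0,"claw":0},
    {"x":0,"y":0.3,"z":0,"wx":0,"wy":0,"wz":0,"claw":0},
    {"x":0,"y":0.3,"z":0,"wx":0,"wy":0,"wz":0,"claw":0}
  ]
}}

```text
clock: 20.45
position: [0.4045, 0.2841, 0.0107]
tool_rot: [3.141, -0.003, 1.385]
force: [-10.5, 2.5, 6.3]
grip_width: -0.0002
```

```bash
python3 - <<'E'
from workcell import bot
from h import *
g=cam(bot,'side','side16');f=cam(bot,'scene','scene16')
st=bot.observe(); print(st['clock'],st['position'],np.degrees(st['tool_rot']),st['force'],st['grip_width'],w2c(st['position']))
a=cv2.resize(cv2.imread('pics/side16.png')[220:300,220:300],(400,400),interpolation=cv2.INTER_CUBIC)
b=cv2.resize(cv2.imread('pics/scene16.png')[210:290,210:290],(400,400),interpolation=cv2.INTER_CUBIC)
cv2.imwrite('pics/c16.png',np.hstack([a,b]))
E
```

```text
20.55 [0.40447466 0.28408168 0.01068398] [ 1.79954163e+02 -1.49056718e-01  7.93430640e+01] [-11.2083511    0.94181876   4.73800235] 1.8919746602151975e-05 [-82.53982148  -4.42006397]
```

View pics/c16.png

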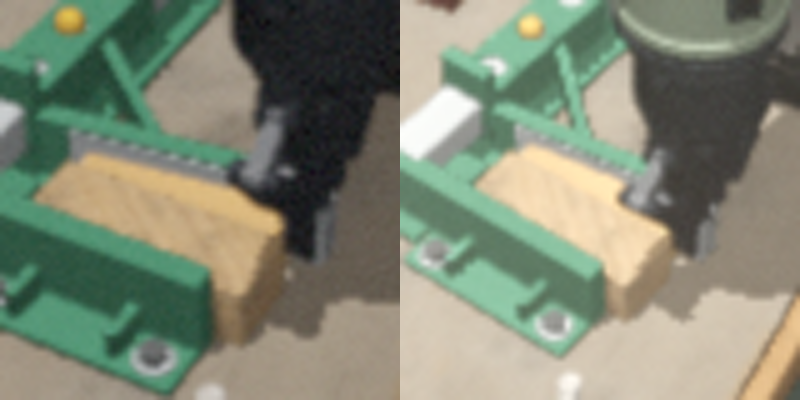

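Call:
{"fn": "jog_arm", "kwargs": {
  "increments": [
    {"x":0,"y":0.2,"z":0,"wx":0,"wy":0,"wz":0,"claw":0},
    {"x":0,"y":0.4,"z":0,"wx":0,"wy":0,"wz":0,"claw":0},
    {"x":0,"y":0.4,"z":0,"wx":0,"wy":0,"wz":0,"claw":0}
  ]
}}

```text
clock: 20.92
position: [0.4062, 0.2838, 0.0106]
tool_rot: [-3.14, -0.002, 1.386]
force: [-16.6, 2.8, 9.6]
grip_width: 0.0001
```

Call:
{"fn": "jog_arm", "kwargs": {
  "increments": [
    {"x":0,"y":0.3,"z":0,"wx":0,"wy":0,"wz":0,"claw":0},
    {"x":0,"y":0.5,"z":0,"wx":0,"wy":0,"wz":0,"claw":0},
    {"x":0,"y":0.5,"z":0,"wx":0,"wy":0,"wz":0,"claw":0}
  ]
}}

```text
clock: 21.3
position: [0.408, 0.2835, 0.0106]
tool_rot: [-3.135, -0.002, 1.388]
force: [-24.2, 2.3, 13.5]
grip_width: -0.0005
```

```bash
python3 - <<'E'
from workcell import bot
from h import *
g=cam(bot,'side','side17');f=cam(bot,'scene','scene17')
st=bot.observe(); print(st['clock'],st['position'],np.degrees(st['tool_rot']),st['force'],st['grip_width'],w2c(st['position']))
a=cv2.resize(cv2.imread('pics/side17.png')[220:300,220:300],(400,400),interpolation=cv2.INTER_CUBIC)
b=cv2.resize(cv2.imread('pics/side16.png')[220:300,220:300],(400,400),interpolation=cv2.INTER_CUBIC)
cv2.imwrite('pics/c17.png',np.hstack([a,b]))
E
```

```text
21.4 [0.40795546 0.28345943 0.0105608 ] [-1.79650015e+02 -1.00462442e-01  7.95577711e+01] [-24.11673864   2.30901223  13.85320909] 0.0002001740522562442 [-79.00401204  -4.38522419]
```

View pics/c17.png

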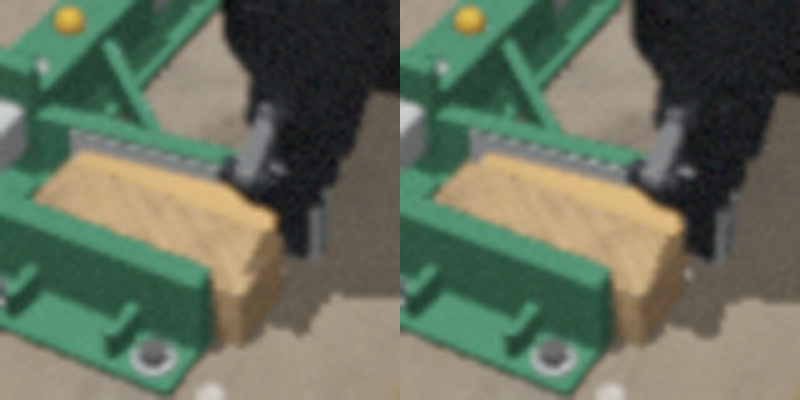

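```bash
python3 - <<'E'
from workcell import bot
from h import *
st=bot.observe(); F=st['force'];M=st['moment']; print(F,M, F@M)
Rt=R.from_euler('xyz',st['tool_rot']); f=Rt.inv().apply(F); m=Rt.inv().apply(M); print('tool',f,m)
# line of action point closest: r0 = FxM/|F|^2
r0=np.cross(f,m)/(f@f); d=f/np.linalg.norm(f)
for t in np.linspace(-.05,.05,5): print((r0+d*t).round(4))
E
```

```text
[-24.11673864   2.30901223  13.85320909] [0.46402101 4.91159302 0.05549693] 0.9190656203242416
tool [ -2.07595054 -24.22000801 -13.70918173] [ 4.91443876 -0.43413917 -0.04422898]
[-0.0025 -0.0432  0.1785]
[-0.0044 -0.0649  0.1663]
[-0.0063 -0.0866  0.154 ]
[-0.0081 -0.1083  0.1417]
[-0.01   -0.13    0.1294]
```

Call:
{"fn": "jog_arm", "kwargs": {
  "increments": [
    {"x":0,"y":0.4,"z":0,"wx":0.3,"wy":0,"wz":0,"claw":0},
    {"x":0,"y":0.7,"z":-0.05,"wx":0.3,"wy":0,"wz":0,"claw":0},
    {"x":0,"y":0.7,"z":-0.05,"wx":0.3,"wy":0,"wz":0,"claw":0}
  ]
}}

```text
clock: 21.78
position: [0.4111, 0.2829, 0.0106]
tool_rot: [-3.125, -0.001, 1.391]
force: [-24.8, 4.2, 4.9]
grip_width: -0.0002
```

```bash
python3 - <<'E'
from workcell import bot
from h import *
cam(bot,'scene','scene18');cam(bot,'side','side18')
st=bot.observe(); print(st['clock'],st['position'],np.degrees(st['tool_rot']),st['force'],st['moment'],w2c(st['position']))
a=cv2.resize(cv2.imread('pics/side18.png')[220:300,220:300],(400,400),interpolation=cv2.INTER_CUBIC)
b=cv2.resize(cv2.imread('pics/scene18.png')[210:290,210:290],(400,400),interpolation=cv2.INTER_CUBIC)
cv2.imwrite('pics/c18.png',np.hstack([a,b]))
E
```

```text
21.875 [0.41105781 0.28291301 0.01056707] [-1.79048515e+02 -6.68308557e-02  7.97022972e+01] [-25.86808196   4.32254656   6.01620022] [1.03211586 5.30756841 0.08403971] [-75.85415055  -4.34614309]
```

View pics/c18.png

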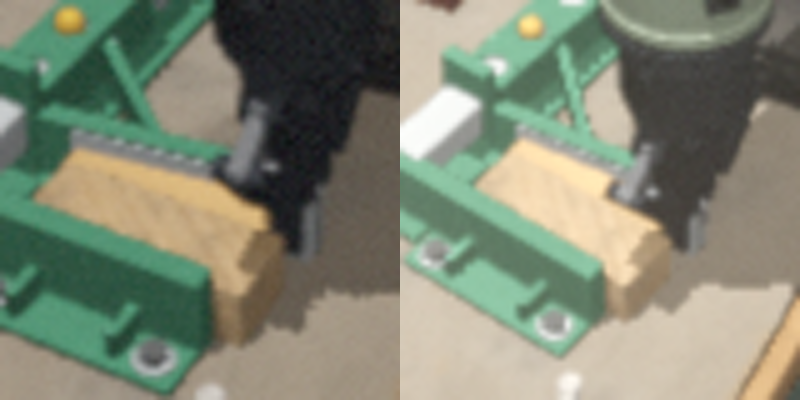

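Call:
{"fn": "jog_arm", "kwargs": {
  "increments": [
    {"x":0,"y":-1.0,"z":0,"wx":-0.5,"wy":0,"wz":0,"claw":0},
    {"x":0,"y":-2.0,"z":-0.5,"wx":-0.9,"wy":0,"wz":0,"claw":0},
    {"x":0,"y":-2.0,"z":-6,"wx":-0.9,"wy":0,"wz":0,"claw":0},
    {"x":0,"y":-2,"z":-12,"wx":-0.9,"wy":0,"wz":0,"claw":0},
    {"x":0,"y":2,"z":-17,"wx":-0.9,"wy":0,"wz":0,"claw":0},
    {"x":0.7,"y":7,"z":-21,"wx":-0.9,"wy":0,"wz":0,"claw":0},
    {"x":1.4,"y":11.5,"z":-24,"wx":-0.9,"wy":0,"wz":0,"claw":0},
    {"x":1.4,"y":11.5,"z":-24,"wx":-0.9,"wy":0,"wz":0,"claw":0}
  ]
}}

```text
clock: 22.88
position: [0.5338, 0.2746, 0.2506]
tool_rot: [3.14, -0.003, 1.387]
force: [-1.2, 0.8, -0.7]
grip_width: -0.0
```

```bash
python3 - <<'E'
from workcell import bot
from h import *
cam(bot,'wrist','wrist19');cam(bot,'side','side19')
st=bot.observe(); print(st['clock'],st['position'],np.degrees(st['tool_rot']),st['force'],w2c(st['position']),st['qpos'])
a=cv2.resize(cv2.imread('pics/side19.png')[220:300,220:300],(500,500),interpolation=cv2.INTER_CUBIC)
cv2.imwrite('pics/c19.png',a)
E
```

```text
22.975 [0.53025216 0.27502796 0.24868153] [-1.79953655e+02 -5.31216679e-02  7.96871413e+01] [-1.53680175  0.16098812 -0.7204291 ] [42.7317358  10.03631847] [ 0.05130913  0.6185619  -0.96123353  1.62339357  0.53716961  1.18651775
  0.36040397]
```

View pics/wrist19.png

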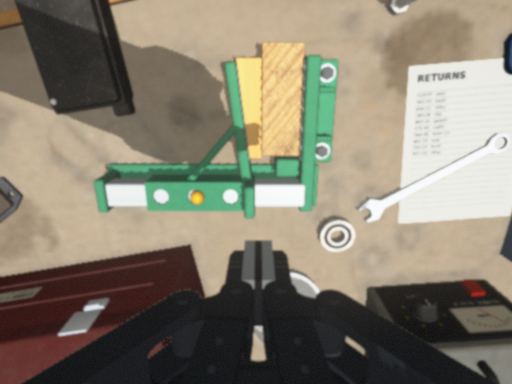

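View pics/c19.png

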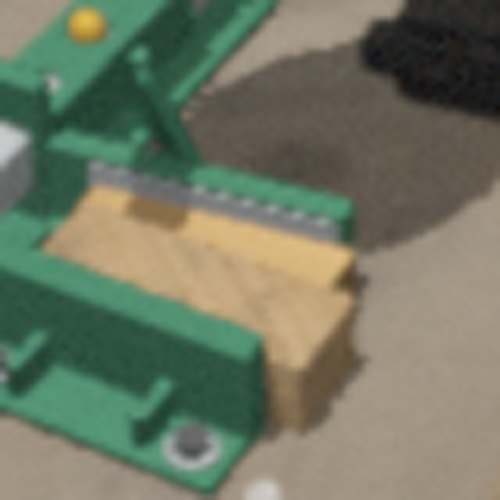

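```bash
python3 - <<'E'
from h import *
a=cv2.resize(cv2.imread('pics/wrist19.png')[30:220,215:345],None,fx=4.2,fy=4.2,interpolation=cv2.INTER_CUBIC)[:600*2]
print(a.shape); cv2.imwrite('pics/c19w.png',a[:798])
E
```

```text
(798, 546, 3)
```

View pics/c19w.png

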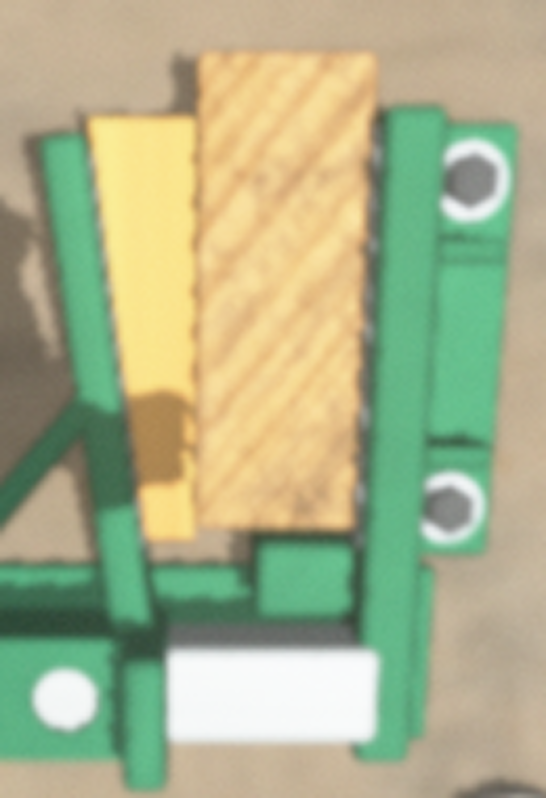

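```bash
python3 - <<'E'
from h import *
f=load('wrist19')
def P(u,v,z): return w2c(onz(f,215+u/4.2,30+v/4.2,z)).round(1)
for n,u,v,z in [('blk out R',378,55,.035),('blk in R',355,528,.035),('blk out L',198,55,.035),('blk in L',197,525,.035),
 ('head out',388,112,.048),('head in',362,600,.048),('head base out',378,150,.0),('stop edge',255,545,.034),('stop R',350,545,.034),
 ('w thick L',88,118,.03),('w thick R',197,118,.03),('w thin L',148,538,.03),('w thin R',195,538,.03),
 ('jaw mouth',85,138,.045),('jaw in',155,620,.045),('hole',65,698,.052)]:
    print(n,P(u,v,z))
b=f['pixels'].astype(int); m=((b[...,0]-b[...,2]>110)&(b[...,0]-b[...,1]>10))[185:212,185:210]
ys,xs=np.nonzero(m); print('pin',w2c(onz(f,xs.mean()+185,ys.mean()+185,.060)))
E
```

```text
blk out R [-77.5  59.9]
blk in R [40.6 59.6]
blk out L [-77.4  15.6]
blk in L [39.9 16.1]
head out [-63.6  61.1]
head in [57.6 60.5]
head base out [-57.9  66. ]
stop edge [45.7 32.2]
stop R [45.6 58.5]
w thick L [-63.4 -12.1]
w thick R [-63.5  15.5]
w thin L [44.7  2.6]
w thin R [44.6 15.7]
jaw mouth [-57.7 -12. ]
jaw in [64.1  4.7]
hole [ 84.3 -19.8]
pin [ 83.21472135 -57.01270756]
```

```bash
python3 - <<'E'
from meas import *
f=load('wrist19'); im=f['pixels'].astype(int)
white=im.min(2)>185
for a,c in cent(white,(150,185,245,208)): print('white',a,c,w2c(onz(f,*c,.0525)).round(1))
for z in (.060,.055):
    m=((im[...,0]-im[...,2]>90))
    for a,c in cent(m,(185,185,212,212)): print('pin',a,c,w2c(onz(f,*c,z)).round(1))
cv2.imwrite('pics/c19p.png',cv2.resize(cv2.imread('pics/wrist19.png')[160:215,95:260],None,fx=4.8,fy=4.8,interpolation=cv2.INTER_CUBIC))
E
```

```text
white 153 [160.64705882 195.8627451 ] [ 83.8 -99.6]
white 161 [230.11801242 195.97515528] [ 83.9 -20.2]
pin 125 [196.68  197.504] [ 83.1 -57. ]
pin 125 [196.68  197.504] [ 84.9 -58. ]
```

View pics/c19p.png

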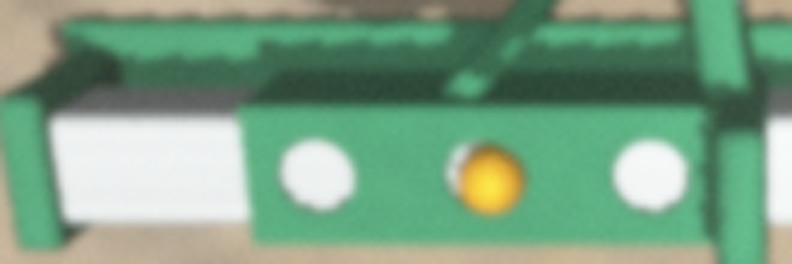

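```bash
python3 - <<'E'
from h import *
a=cv2.imread('pics/side19.png')[238:290,226:286]; cv2.imwrite('pics/c19s.png',cv2.resize(a,None,fx=11,fy=11,interpolation=cv2.INTER_CUBIC))
f=load('wrist19');g=load('side19')
def tri(p,q):
    o1,d1=ray(f,*p);o2,d2=ray(g,*q); A=np.stack([d1,-d2],1); s=np.linalg.lstsq(A,o2-o1,rcond=None)[0]
    a,b=o1+s[0]*d1,o2+s[1]*d2; m=(a+b)/2; return w2c(m).round(1),(m[2]*1000).round(1),(np.linalg.norm(a-b)*1000).round(1)
print('wedge',tri((235.95,58.1),(276.8,260.3)))
print('blk',tri((262.1,43.1),(276.8,266.4)))
# expected projections
for n,x,y,z in [('w thickL z30',-64,-11,.03),('w thickR z30',-64,15,.03),('blk outL',-78,15,.035),('blk in L',41,15,.035),('mouth top',-60,-11,.045),('jaw in',45,3,.045),('w thickR z0',-64,15,0)]:
    u,v=proj(g,(*c2w(x,y),z)); print(n,round((u-226)*11),round((v-238)*11))
E
```

```text
wedge (array([-64.7, -12.9]), np.float64(27.6), np.float64(2.5))
blk (array([-78.5,  14.8]), np.float64(35.7), np.float64(2.8))
w thickL z30 547 241
w thickR z30 491 312
blk outL 550 316
blk in L 76 144
mouth top 531 183
jaw in 87 74
w thickR z0 491 416
```

View pics/c19s.png

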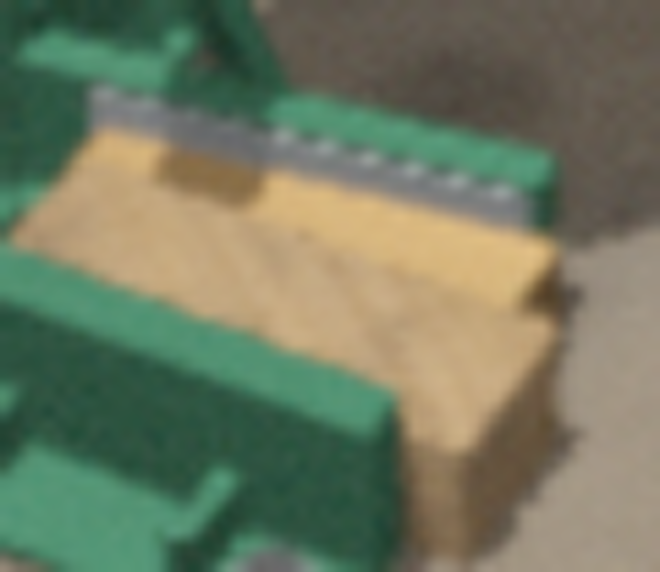

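```bash
python3 - <<'E'
from workcell import bot
from h import *
f=load('wrist1')
print('bowl left edge',onz(f,391,70,.03).round(3), onz(f,405,100,.0).round(3), w2c(onz(f,391,70,.03)))
print('bolt',w2c(onz(f,190+535/4,225/4,.01)))
g=load('wrist19')
print('ring',onz(g,337,235,.01), 'rail', w2c(onz(g,215+100/4.2,30+565/4.2,.0)),w2c(onz(g,215+100/4.2,30+600/4.2,.0)),'stop',w2c(onz(g,215+255/4.2,30+615/4.2,.034)),w2c(onz(g,215+255/4.2,30+545/4.2,.034)))
st=bot.observe()
inc(st,[(*c2w(90,18),.15,-10.7),(*c2w(90,18),.012,-10.7)])
print(c2w(90,18))
E
```

```text
bowl left edge [0.694 0.262 0.03 ] [0.734 0.219 0.   ] [205.7117535   27.62552025]
bolt [108.15142404  29.30687386]
ring [0.65989362 0.36084052 0.01      ] rail [ 59.65529376 -12.67721488] [ 70.66275208 -12.85965135] stop [65.77517422 32.66670029] [45.68452967 32.24342729]
{"x":0.76,"y":4.74,"z":9.87,"wx":-0.1,"wy":-0.0,"wz":90.4}
{"x":0.74,"y":4.75,"z":23.67,"wx":-0.1,"wy":-0.0,"wz":90.4}
[0.57817715 0.27407703]
```

Call:
{"fn": "jog_arm", "kwargs": {
  "increments": [
    {"x":0.2,"y":1.5,"z":0,"wx":0,"wy":0,"wz":10.5,"claw":40},
    {"x":0.4,"y":3,"z":0,"wx":0,"wy":0,"wz":21,"claw":58},
    {"x":0.7,"y":4.7,"z":1,"wx":0,"wy":0,"wz":31.5,"claw":58},
    {"x":0.7,"y":4.7,"z":3,"wx":0,"wy":0,"wz":42,"claw":58},
    {"x":0.7,"y":4.7,"z":5,"wx":0,"wy":0,"wz":52.5,"claw":58},
    {"x":0.7,"y":4.7,"z":7,"wx":0,"wy":0,"wz":63,"claw":58},
    {"x":0.7,"y":4.7,"z":9,"wx":0,"wy":0,"wz":73.5,"claw":58},
    {"x":0.7,"y":4.7,"z":11,"wx":0,"wy":0,"wz":84,"claw":58},
    {"x":0.7,"y":4.7,"z":13,"wx":0,"wy":0,"wz":90.4,"claw":58},
    {"x":0.7,"y":4.7,"z":14,"wx":0,"wy":0,"wz":90.4,"claw":58}
  ]
}}

```text
clock: 24.22
position: [0.5762, 0.2738, 0.1076]
tool_rot: [3.141, 0.002, -0.185]
force: [-0.3, 0.7, 0.0]
grip_width: 0.0497
```

```bash
python3 - <<'E'
from workcell import bot
from h import *
cam(bot,'wrist','wrist20');cam(bot,'scene','scene20')
st=bot.observe(); print(st['clock'],st['position'],np.degrees(st['tool_rot']),st['force'],w2c(st['position']),st['qpos'],st['grip_width'])
inc(st,[(*c2w(90,18),.07,-10.7),(*c2w(90,18),.012,-10.7)])
a=cv2.resize(cv2.imread('pics/scene20.png')[160:290,190:320],(500,500),interpolation=cv2.INTER_CUBIC)
cv2.imwrite('pics/c20.png',a)
E
```

```text
24.325 [0.57658191 0.27360074 0.10776803] [ 1.79986411e+02  1.33291022e-01 -1.05030589e+01] [-0.18498369 -0.24519138  0.36076097] [88.52093079 17.2358016 ] [-0.21046373  0.7300175  -0.50042427  1.64048602  0.42485528  0.88338191
 -1.06089436] 0.04958810673984818
{"x":0.16,"y":-0.08,"z":3.78,"wx":0.0,"wy":0.1,"wz":0.2}
{"x":0.17,"y":-0.08,"z":9.58,"wx":0.0,"wy":0.1,"wz":0.2}
```

View pics/wrist20.png

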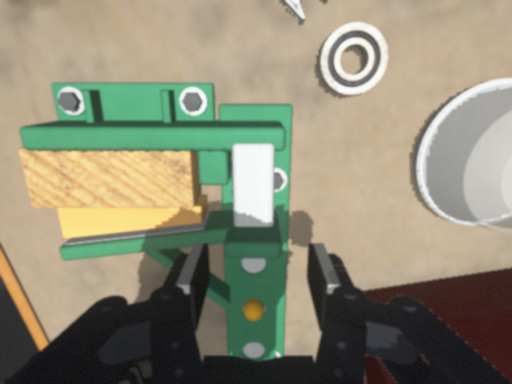

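View pics/c20.png

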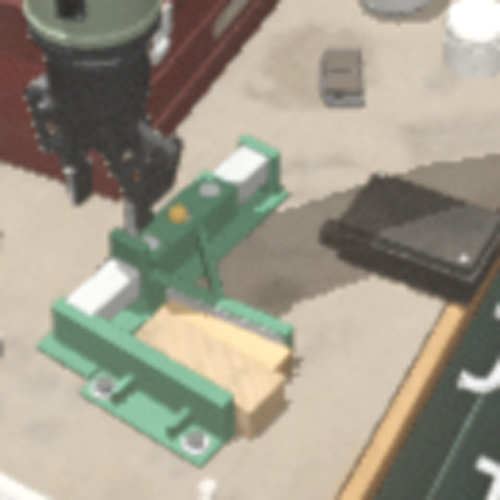

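```bash
python3 - <<'E'
from h import *
f=load('wrist20')
for x in (48.5,63.5,113.5,128.5):
    for z in (.108,.114): print(x,z,np.round(proj(f,(*c2w(x,28),z)),1))
for n,x,y,z in [('thin R',45,15,.03),('stop corner',45,32,.034),('stop c2',66,32,.034),('bar edge',71,30,.05),('flange',66.5,8,.075),('flange R',103.5,8,.075)]: print(n,np.round(proj(f,(*c2w(x,y),z)),1))
im=cv2.imread('pics/wrist20.png')
cv2.imwrite('pics/c20b.png',cv2.resize(im[130:300,150:350],None,fx=3.5,fy=3.5,interpolation=cv2.INTER_CUBIC))
E
```

```text
48.5 0.108 [176.7 238.8]
48.5 0.114 [173.6 244.5]
63.5 0.108 [206.7 238.8]
63.5 0.114 [204.8 244.6]
113.5 0.108 [306.9 239.1]
113.5 0.114 [308.7 244.9]
128.5 0.108 [337.  239.2]
128.5 0.114 [340.  244.9]
thin R [199.2 206.6]
stop corner [196.9 186.5]
stop c2 [226.1 186.6]
bar edge [231.3 196.6]
flange [221.6 243.5]
flange R [281.4 243.7]
```

View pics/c20b.png

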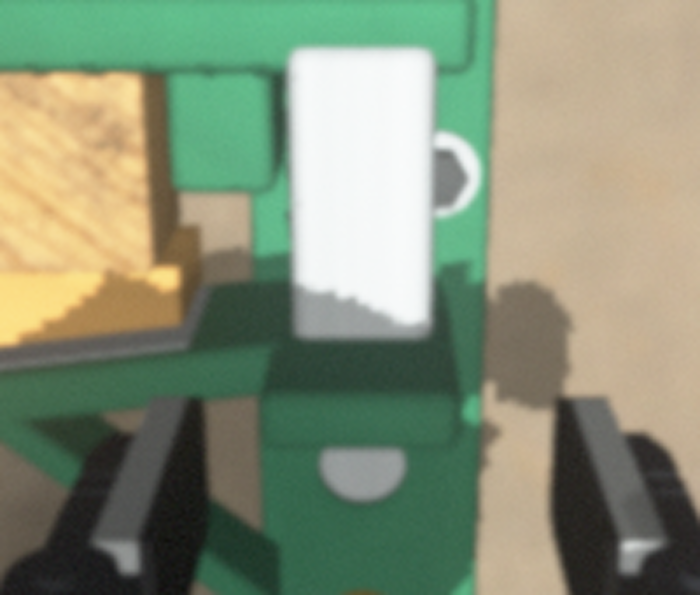

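Call:
{"fn": "jog_arm", "kwargs": {
  "increments": [
    {"x":-0.1,"y":0,"z":3,"wx":0,"wy":0,"wz":0,"claw":58},
    {"x":-0.1,"y":0,"z":6,"wx":0,"wy":0,"wz":0,"claw":58},
    {"x":-0.1,"y":0,"z":7.5,"wx":0,"wy":0,"wz":0,"claw":58},
    {"x":-0.1,"y":0,"z":8,"wx":0,"wy":0,"wz":0,"claw":58}
  ]
}}

```text
clock: 24.82
position: [0.5753, 0.2739, 0.0277]
tool_rot: [3.141, 0.003, -0.182]
force: [0.7, -0.5, -0.0]
grip_width: 0.0494
```

```bash
python3 - <<'E'
from workcell import bot
from h import *
cam(bot,'wrist','wrist21')
st=bot.observe(); print(st['clock'],st['position'],np.degrees(st['tool_rot']),st['force'],w2c(st['position']),st['grip_width'])
im=cv2.imread('pics/wrist21.png')
cv2.imwrite('pics/c21b.png',cv2.resize(im[60:300,80:360],None,fx=2.5,fy=2.5,interpolation=cv2.INTER_CUBIC))
E
```

```text
24.875 [0.57539495 0.2739869  0.02763748] [ 1.79996616e+02  1.42631813e-01 -1.04566747e+01] [-0.90644834 -0.94813812  0.05730817] [87.28290979 17.3948748 ] 0.04966402047821467
```

View pics/c21b.png

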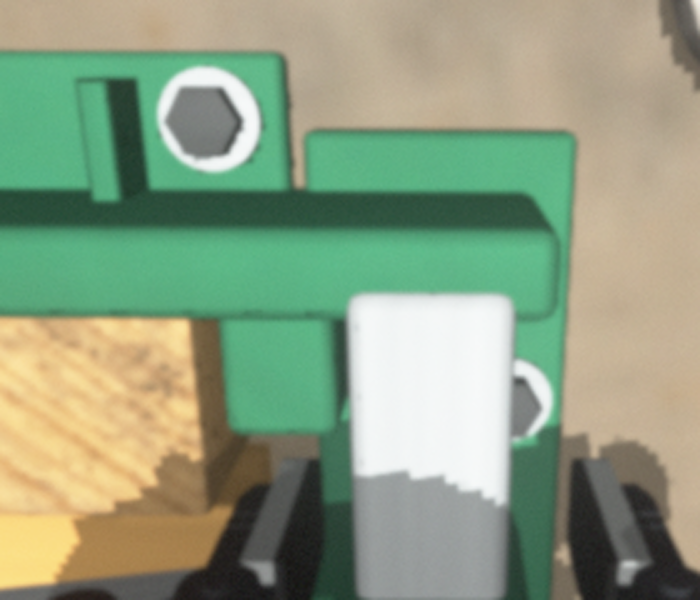

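Call:
{"fn": "jog_arm", "kwargs": {
  "increments": [
    {"x":0.3,"y":0,"z":0.2,"wx":0,"wy":0,"wz":0,"claw":58},
    {"x":0.3,"y":0,"z":0.8,"wx":0,"wy":0,"wz":0,"claw":58},
    {"x":0.3,"y":0,"z":1.3,"wx":0,"wy":0,"wz":0,"claw":58},
    {"x":0.3,"y":0,"z":1.4,"wx":0,"wy":0,"wz":0,"claw":58}
  ]
}}

```text
clock: 25.38
position: [0.577, 0.2742, 0.0135]
tool_rot: [3.142, 0.004, -0.182]
force: [-10.9, 3.1, 10.9]
grip_width: 0.0497
```

Call:
{"fn": "jog_arm", "kwargs": {
  "increments": [
    {"x":-0.2,"y":0,"z":0,"wx":0,"wy":0,"wz":0,"claw":58},
    {"x":-0.4,"y":0,"z":0,"wx":0,"wy":0,"wz":0,"claw":58},
    {"x":-0.5,"y":0,"z":0,"wx":0,"wy":0,"wz":0,"claw":58}
  ]
}}

```text
clock: 25.75
position: [0.5721, 0.2751, 0.0136]
tool_rot: [3.142, 0.004, -0.182]
force: [0.2, 0.1, -0.2]
grip_width: 0.0497
```

Call:
{"fn": "jog_arm", "kwargs": {
  "increments": [
    {"x":-0.2,"y":0,"z":0,"wx":0,"wy":0,"wz":0,"claw":58},
    {"x":-0.4,"y":0,"z":0,"wx":0,"wy":0,"wz":0,"claw":58},
    {"x":-0.4,"y":0,"z":0,"wx":0,"wy":0,"wz":0,"claw":58}
  ]
}}

```text
clock: 26.12
position: [0.5704, 0.2752, 0.0141]
tool_rot: [-3.141, 0.0, -0.183]
force: [12.0, -1.3, -2.3]
grip_width: 0.0497
```

```bash
python3 - <<'E'
from workcell import bot
from h import *
cam(bot,'wrist','wrist22');cam(bot,'side','side22')
st=bot.observe(); print(st['clock'],st['position'],np.degrees(st['tool_rot']),st['force'],w2c(st['position']),st['grip_width'])
im=cv2.imread('pics/wrist22.png')
cv2.imwrite('pics/c22b.png',np.hstack([cv2.resize(im[160:300,80:280],(400,280),interpolation=cv2.INTER_CUBIC),cv2.resize(cv2.imread('pics/side22.png')[230:286,210:290],(400,280),interpolation=cv2.INTER_CUBIC)]))
E
```

```text
26.225 [0.57044756 0.27525122 0.01411238] [-1.79936202e+02  3.03462290e-02 -1.04701516e+01] [12.3776152  -1.91209012 -2.77253283] [82.18680006 17.71864128] 0.04940564354856299
```

View pics/c22b.png

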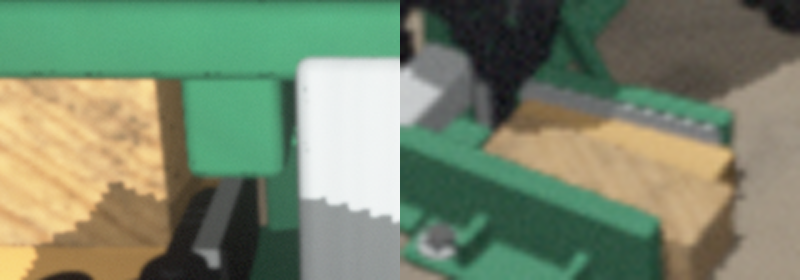

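Call:
{"fn": "jog_arm", "kwargs": {
  "increments": [
    {"x":-0.3,"y":0,"z":0,"wx":0,"wy":0,"wz":0,"claw":58},
    {"x":-0.4,"y":0,"z":0,"wx":0,"wy":0,"wz":0,"claw":58},
    {"x":-0.4,"y":0,"z":0,"wx":0,"wy":0,"wz":0,"claw":58}
  ]
}}

```text
clock: 26.6
position: [0.5693, 0.2754, 0.015]
tool_rot: [-3.139, -0.004, -0.184]
force: [13.2, -2.2, 0.5]
grip_width: 0.0497
```

```bash
python3 - <<'E'
from workcell import bot
from h import *
st=bot.observe(); print(st['clock'],st['position'],np.degrees(st['tool_rot']),st['force'],w2c(st['position']),st['grip_width'])
E
```

```text
26.6 [0.56929508 0.27544367 0.01499432] [-179.84775973   -0.22528765  -10.54786713] [13.22920109 -2.22041588  0.52840952] [81.01862431 17.69376846] 0.04974804441787423
```

Call:
{"fn": "jog_arm", "kwargs": {
  "increments": [
    {"x":-0.3,"y":0,"z":0.1,"wx":0,"wy":0.2,"wz":0,"claw":58},
    {"x":-0.5,"y":0,"z":0.1,"wx":0,"wy":0.2,"wz":0,"claw":58},
    {"x":-0.5,"y":0,"z":0.1,"wx":0,"wy":0.2,"wz":0,"claw":58}
  ]
}}

```text
clock: 26.98
position: [0.5689, 0.2755, 0.0155]
tool_rot: [-3.136, -0.015, -0.186]
force: [21.7, -4.5, 3.2]
grip_width: 0.0495
```

```bash
python3 - <<'E'
from workcell import bot
from h import *
cam(bot,'scene','scene23');cam(bot,'side','side23')
st=bot.observe(); print(st['clock'],st['position'],np.degrees(st['tool_rot']),st['force'],w2c(st['position']),st['grip_width'])
for s in ['side19','side22','side23']:
    im=cv2.imread(f'pics/{s}.png')[238:290,226:286]; cv2.imwrite(f'pics/z_{s}.png',cv2.resize(im,(400,347),interpolation=cv2.INTER_CUBIC))
cv2.imwrite('pics/c23.png',np.hstack([cv2.imread('pics/z_side22.png'),cv2.imread('pics/z_side23.png')]))
E
```

```text
27.075 [0.56894383 0.27555481 0.01554134] [-179.70485562   -0.83966958  -10.6645513 ] [22.1490863  -3.23190933  3.17380212] [80.65284424 17.73776428] 0.04999464373905625
```

View pics/c23.png

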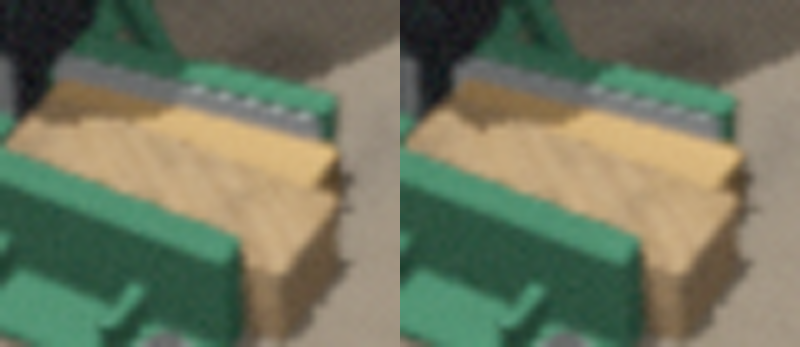

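Call:
{"fn": "jog_arm", "kwargs": {
  "increments": [
    {"x":-0.3,"y":0,"z":0,"wx":-0.3,"wy":-0.8,"wz":0,"claw":58},
    {"x":-0.6,"y":0,"z":0,"wx":-0.3,"wy":-0.8,"wz":0,"claw":58},
    {"x":-0.6,"y":0,"z":0,"wx":-0.3,"wy":-0.8,"wz":0,"claw":58}
  ]
}}

```text
clock: 27.45
position: [0.568, 0.2752, 0.0169]
tool_rot: [-3.14, -0.008, -0.189]
force: [24.1, -6.8, 2.7]
grip_width: 0.0493
```

```bash
python3 - <<'E'
from workcell import bot
from h import *
cam(bot,'scene','scene24');cam(bot,'side','side24');cam(bot,'wrist','wrist24')
st=bot.observe(); print(st['clock'],st['position'],np.degrees(st['tool_rot']),st['force'],w2c(st['position']),st['grip_width'])
im=cv2.imread(f'pics/side24.png')[238:290,226:286]; a=cv2.resize(im,(400,347),interpolation=cv2.INTER_CUBIC)
im=cv2.imread(f'pics/wrist24.png')[160:300,60:220]; b=cv2.resize(im,(400,347),interpolation=cv2.INTER_CUBIC)
cv2.imwrite('pics/c24.png',np.hstack([a,b]))
E
```

```text
27.6 [0.56795011 0.27520356 0.01694267] [-179.89477578   -0.47426831  -10.82359591] [23.44324549 -7.05067274  2.63368253] [79.74161853 17.20811345] 0.04949308849449756
```

View pics/c24.png

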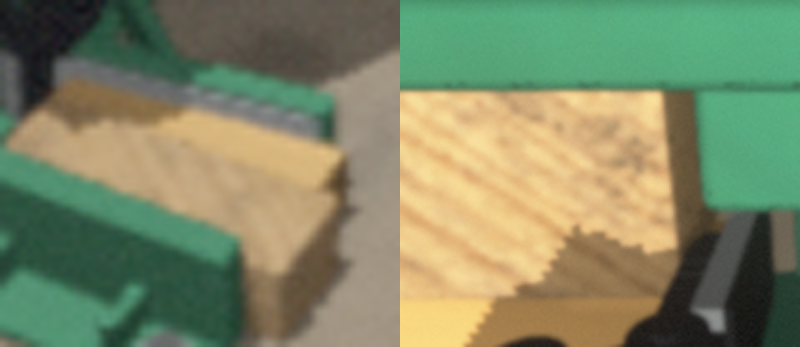

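Call:
{"fn": "jog_arm", "kwargs": {
  "increments": [
    {"x":0.3,"y":0,"z":0,"wx":0,"wy":-0.5,"wz":0,"claw":58},
    {"x":0.9,"y":0,"z":0,"wx":0,"wy":-0.5,"wz":0,"claw":75},
    {"x":1.1,"y":0,"z":0,"wx":0,"wy":-0.5,"wz":0,"claw":80},
    {"x":1.1,"y":0,"z":0.3,"wx":0,"wy":-0.5,"wz":0,"claw":80},
    {"x":1.1,"y":0,"z":0.5,"wx":0,"wy":-0.5,"wz":0,"claw":80}
  ]
}}

```text
clock: 28.22
position: [0.5784, 0.2733, 0.0117]
tool_rot: [-3.14, 0.001, -0.189]
force: [-0.0, -0.9, -0.5]
grip_width: 0.0681
```

```bash
python3 - <<'E'
from workcell import bot
from h import *
cam(bot,'side','side25');cam(bot,'wrist','wrist25')
st=bot.observe(); print(st['clock'],st['position'],np.degrees(st['tool_rot']),st['force'],w2c(st['position']),st['grip_width'])
im=cv2.imread(f'pics/side25.png')[238:290,226:286]; a=cv2.resize(im,(400,347),interpolation=cv2.INTER_CUBIC)
im=cv2.imread(f'pics/wrist25.png')[140:320,60:400]; b=cv2.resize(im,(680,360),interpolation=cv2.INTER_CUBIC)
cv2.imwrite('pics/c25.png',a);cv2.imwrite('pics/c25b.png',b)
E
```

```text
28.325 [0.57839605 0.27318099 0.01162164] [-1.79913917e+02  5.78892720e-02 -1.08025437e+01] [0.05865075 0.05227504 0.59817168] [90.38146145 17.16017772] 0.06854295606791452
```

View pics/c25b.png

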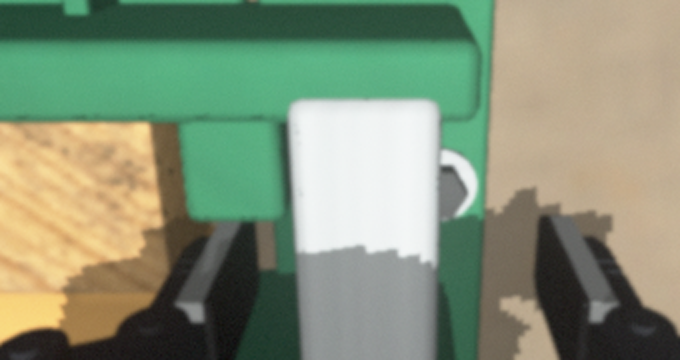

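View pics/c25.png

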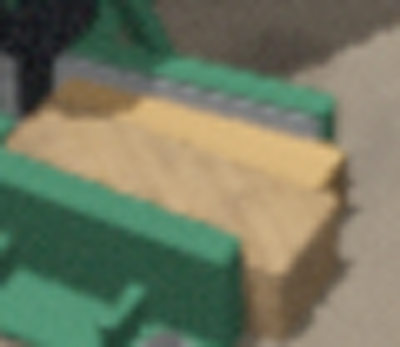

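Call:
{"fn": "jog_arm", "kwargs": {
  "increments": [
    {"x":-0.2,"y":0,"z":0,"wx":0,"wy":0,"wz":0,"claw":80},
    {"x":-0.5,"y":0,"z":0,"wx":0,"wy":0,"wz":0,"claw":80},
    {"x":-0.6,"y":0,"z":0,"wx":0,"wy":0,"wz":0,"claw":80}
  ]
}}

```text
clock: 28.7
position: [0.5731, 0.2742, 0.012]
tool_rot: [-3.14, -0.0, -0.189]
force: [3.6, -1.2, 0.2]
grip_width: 0.0684
```

```bash
python3 - <<'E'
from workcell import bot
from h import *
st=bot.observe(); print(st['clock'],st['position'],np.degrees(st['tool_rot']),st['force'],w2c(st['position']),st['grip_width'])
E
```

```text
28.7 [0.57311916 0.27418471 0.01197666] [-1.79891825e+02 -1.89399928e-02 -1.08170683e+01] [ 3.62040649 -1.1574891   0.24237525] [85.00995953 17.16670223] 0.06838378535756957
```

Call:
{"fn": "jog_arm", "kwargs": {
  "increments": [
    {"x":-0.3,"y":0,"z":0,"wx":0,"wy":0,"wz":0,"claw":80},
    {"x":-0.5,"y":0,"z":0,"wx":0,"wy":-0.2,"wz":0,"claw":80},
    {"x":-0.5,"y":0,"z":0,"wx":0,"wy":-0.2,"wz":0,"claw":80}
  ]
}}

```text
clock: 29.08
position: [0.5679, 0.2753, 0.0119]
tool_rot: [-3.14, 0.004, -0.189]
force: [-0.6, 1.0, 0.2]
grip_width: 0.0685
```

```bash
python3 - <<'E'
from workcell import bot
from h import *
cam(bot,'side','side26')
st=bot.observe(); print(st['clock'],st['position'],np.degrees(st['tool_rot']),st['force'],w2c(st['position']),st['grip_width'])
im=cv2.imread(f'pics/side26.png')[238:290,226:286]; a=cv2.resize(im,(400,347),interpolation=cv2.INTER_CUBIC)
cv2.imwrite('pics/c26.png',np.hstack([cv2.imread('pics/c25.png'),a]))
E
```

```text
29.125 [0.56798705 0.27525171 0.01194679] [-179.89389371    0.19962975  -10.80776481] [ 0.70589153 -0.17247253  0.96166856] [79.76898187 17.26228783] 0.06839236007523662
```

View pics/c26.png

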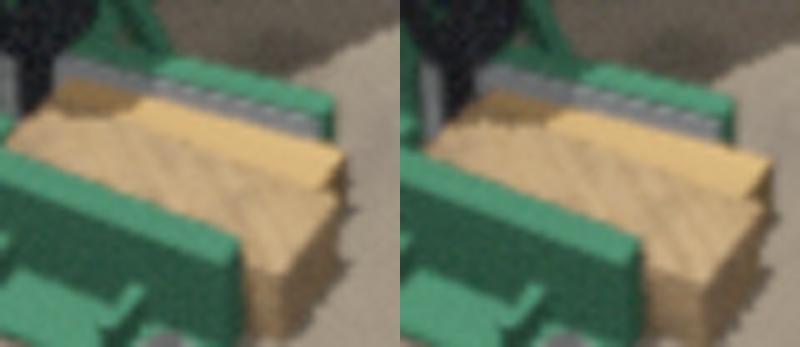

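Call:
{"fn": "jog_arm", "kwargs": {
  "increments": [
    {"x":0.5,"y":0,"z":-0.2,"wx":0,"wy":0,"wz":0,"claw":80},
    {"x":0.5,"y":0,"z":-2,"wx":0,"wy":0,"wz":0,"claw":80},
    {"x":0.5,"y":0,"z":-7,"wx":0,"wy":0,"wz":0,"claw":70},
    {"x":-1,"y":0.2,"z":-12,"wx":0,"wy":0,"wz":-10,"claw":20},
    {"x":-5,"y":0.5,"z":-13,"wx":0,"wy":0,"wz":-20,"claw":0},
    {"x":-10,"y":1,"z":-13,"wx":0,"wy":0,"wz":-30,"claw":0},
    {"x":-15,"y":1.5,"z":-12,"wx":0,"wy":0,"wz":-40,"claw":0},
    {"x":-19,"y":2.0,"z":-11,"wx":0,"wy":0,"wz":-50,"claw":0},
    {"x":-19,"y":2.0,"z":-9,"wx":0,"wy":0,"wz":-60,"claw":0},
    {"x":-19,"y":2.0,"z":-8,"wx":0,"wy":0,"wz":-70,"claw":0}
  ]
}}

```text
clock: 30.38
position: [0.3779, 0.291, 0.0931]
tool_rot: [-3.139, -0.001, 1.039]
force: [-0.0, 0.3, -0.8]
grip_width: 0.0001
```

```bash
python3 - <<'E'
from workcell import bot
from h import *
st=bot.observe(); print(st['clock'],st['position'],np.degrees(st['tool_rot']),st['force'],w2c(st['position']),st['grip_width'],st['qpos'])
cam(bot,'side','side27');cam(bot,'wrist','wrist27')
im=cv2.imread(f'pics/side27.png')[238:290,226:286]; a=cv2.resize(im,(692,600),interpolation=cv2.INTER_CUBIC)
cv2.imwrite('pics/c27.png',a)
inc(st,[(*c2w(-105,-2.5),.07,79.3),(*c2w(-105,-2.5),.0105,79.3)])
E
```

```text
30.375 [0.37786489 0.29099486 0.09307267] [-1.79856722e+02 -5.20896919e-02  5.95582944e+01] [-0.01827889  0.29438291 -0.83202302] [-109.97046488   -2.56763191] 0.0001425382849977532 [-0.17331638  0.62864009 -0.80950457  2.06590234  0.6840558   0.73409045
 -0.38175572]
{"x":0.17,"y":0.47,"z":2.31,"wx":-0.1,"wy":-0.1,"wz":-19.7}
{"x":0.17,"y":0.49,"z":8.26,"wx":-0.1,"wy":-0.1,"wz":-19.7}
```

View pics/c27.png

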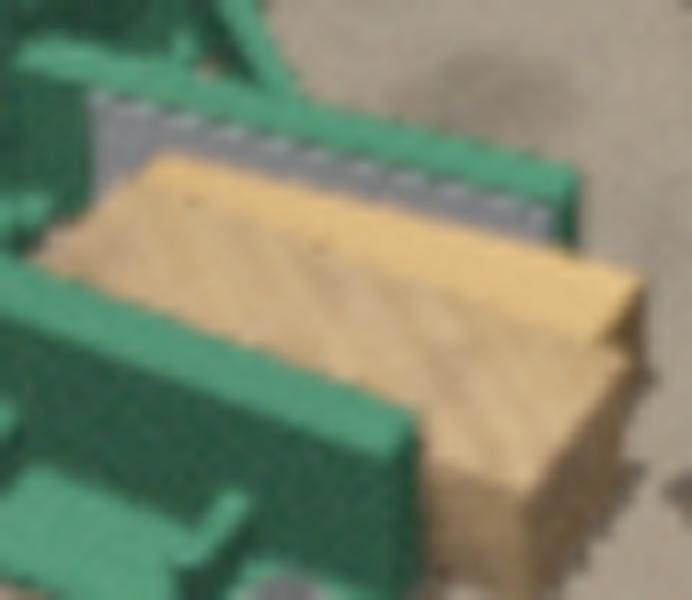

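```bash
python3 - <<'E'
from workcell import bot
from h import *
st=bot.observe()
inc(st,[(*c2w(-115,36),.08,75),(*c2w(-115,36),.0105,79.3)])
g=load('side27')
def P(u,v,z): return w2c(onz(g,226+u/11.53,238+v/11.53,z)).round(1)
print('w thickL',P(640,282,.03),'w thickR',P(590,345,.03),'blk outL',P(632,360,.035),'blk outR',P(520,490,.035),'blk inL',P(150,165,.035),'mouth',P(550,205,.045), 'w thin L', P(160,155,.03))
E
```

```text
{"x":3.48,"y":-1.79,"z":1.27,"wx":-0.2,"wy":-0.0,"wz":-15.7}
{"x":3.48,"y":-1.77,"z":8.22,"wx":-0.2,"wy":-0.0,"wz":-20.0}
w thickL [-80.3  -9.6] w thickR [-80.   12.5] blk outL [-91.9  17.4] blk outR [-89.4  61.2] blk inL [25.4 11.8] mouth [-60.7  -6.7] w thin L [28.5  2.9]
```

Call:
{"fn": "jog_arm", "kwargs": {
  "increments": [
    {"x":1.7,"y":-1.5,"z":0,"wx":0,"wy":0,"wz":-10,"claw":0},
    {"x":3.5,"y":-1.8,"z":1.5,"wx":0,"wy":0,"wz":-20,"claw":0},
    {"x":3.5,"y":-1.8,"z":5,"wx":0,"wy":0,"wz":-20,"claw":0},
    {"x":3.5,"y":-1.8,"z":7.7,"wx":0,"wy":0,"wz":-20,"claw":0},
    {"x":3.5,"y":-1.8,"z":8.2,"wx":0,"wy":0,"wz":-20,"claw":0}
  ]
}}

```text
clock: 31.1
position: [0.3798, 0.33, 0.0106]
tool_rot: [-3.138, -0.0, 1.381]
force: [0.0, 0.0, 0.4]
grip_width: -0.0002
```

Call:
{"fn": "jog_arm", "kwargs": {
  "increments": [
    {"x":0,"y":0.5,"z":0,"wx":0,"wy":0,"wz":0,"claw":0},
    {"x":0,"y":1.0,"z":0,"wx":0,"wy":0,"wz":0,"claw":0},
    {"x":0,"y":1.5,"z":0,"wx":0,"wy":0,"wz":0,"claw":0},
    {"x":0,"y":1.9,"z":0,"wx":0,"wy":0,"wz":0,"claw":0},
    {"x":0,"y":2.1,"z":0,"wx":0,"wy":0,"wz":0,"claw":0}
  ]
}}

```text
clock: 31.72
position: [0.4007, 0.326, 0.0106]
tool_rot: [-3.138, -0.0, 1.381]
force: [-1.7, -0.4, 0.5]
grip_width: -0.0001
```

```bash
python3 - <<'E'
from workcell import bot
from h import *
st=bot.observe(); print(st['clock'],st['position'],np.degrees(st['tool_rot']),st['force'],w2c(st['position']))
cam(bot,'side','side28')
im=cv2.imread(f'pics/side28.png')[230:290,220:290]; a=cv2.resize(im,(700,600),interpolation=cv2.INTER_CUBIC)
cv2.imwrite('pics/c28.png',a)
E
```

```text
31.725 [0.4007368  0.32597642 0.01062596] [-1.79784325e+02 -1.96325025e-02  7.91154483e+01] [-1.65270252 -0.42931036  0.54482486] [-93.9911464   36.05224489]
```

View pics/c28.png

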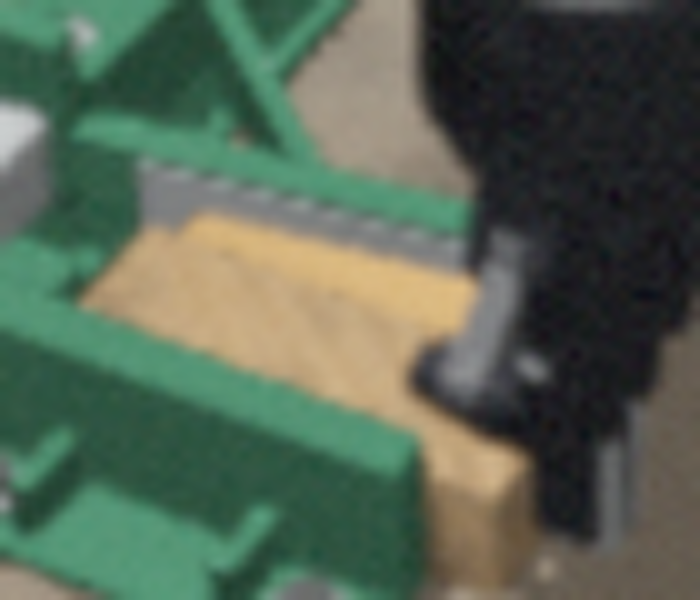

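Call:
{"fn": "jog_arm", "kwargs": {
  "increments": [
    {"x":0,"y":0.4,"z":0,"wx":0,"wy":0,"wz":0,"claw":0},
    {"x":0,"y":0.7,"z":0,"wx":0,"wy":0,"wz":0,"claw":0},
    {"x":0,"y":0.7,"z":0,"wx":0,"wy":0,"wz":0,"claw":0}
  ]
}}

```text
clock: 32.15
position: [0.4079, 0.3245, 0.0104]
tool_rot: [-3.138, -0.0, 1.381]
force: [0.7, -0.1, 0.5]
grip_width: 0.0
```

Call:
{"fn": "jog_arm", "kwargs": {
  "increments": [
    {"x":0,"y":0.2,"z":0,"wx":0,"wy":0,"wz":0,"claw":0},
    {"x":0,"y":0.3,"z":0,"wx":0,"wy":0,"wz":0,"claw":0}
  ]
}}

```text
clock: 32.4
position: [0.4083, 0.3244, 0.0104]
tool_rot: [-3.135, 0.0, 1.382]
force: [-22.2, 1.1, 12.0]
grip_width: -0.0
```

```bash
python3 - <<'E'
from workcell import bot
from h import *
st=bot.observe(); print(st['clock'],st['position'],np.degrees(st['tool_rot']),st['force'],w2c(st['position']))
E
```

```text
32.4 [0.40829072 0.32442428 0.01042344] [-1.79598048e+02  1.58790296e-02  7.91928967e+01] [-22.23347499   1.06496259  12.03883312] [-86.28038608  35.92960515]
```

Call:
{"fn": "jog_arm", "kwargs": {
  "increments": [
    {"x":0,"y":-1.0,"z":0,"wx":0,"wy":0,"wz":0,"claw":0},
    {"x":0,"y":-2.0,"z":-0.05,"wx":-0.4,"wy":0,"wz":0,"claw":0},
    {"x":-2,"y":-2.0,"z":-0.05,"wx":-0.4,"wy":0,"wz":0,"claw":0},
    {"x":-3.85,"y":-2,"z":-0.05,"wx":-0.4,"wy":0,"wz":0,"claw":0},
    {"x":-3.85,"y":-1.5,"z":-0.05,"wx":-0.4,"wy":0,"wz":0,"claw":0},
    {"x":-3.85,"y":-1.0,"z":-0.05,"wx":-0.4,"wy":0,"wz":0,"claw":0},
    {"x":-3.85,"y":-0.6,"z":-0.05,"wx":-0.4,"wy":0,"wz":0,"claw":0}
  ]
}}

```text
clock: 33.28
position: [0.3957, 0.2881, 0.011]
tool_rot: [3.142, -0.0, 1.382]
force: [1.0, 0.4, -0.6]
grip_width: 0.0
```

```bash
python3 - <<'E'
from workcell import bot
from h import *
st=bot.observe(); print(st['clock'],st['position'],np.degrees(st['tool_rot']),st['force'],w2c(st['position']))
cam(bot,'side','side29')
im=cv2.imread(f'pics/side29.png')[230:290,220:290]; a=cv2.resize(im,(700,600),interpolation=cv2.INTER_CUBIC)
cv2.imwrite('pics/c29.png',a)
E
```

```text
33.275 [0.39571631 0.28813825 0.01099887] [ 1.79996753e+02 -1.52684147e-02  7.91851366e+01] [ 0.97689427  0.35103847 -0.55532167] [-91.89905007  -2.06016096]
```

View pics/c29.png

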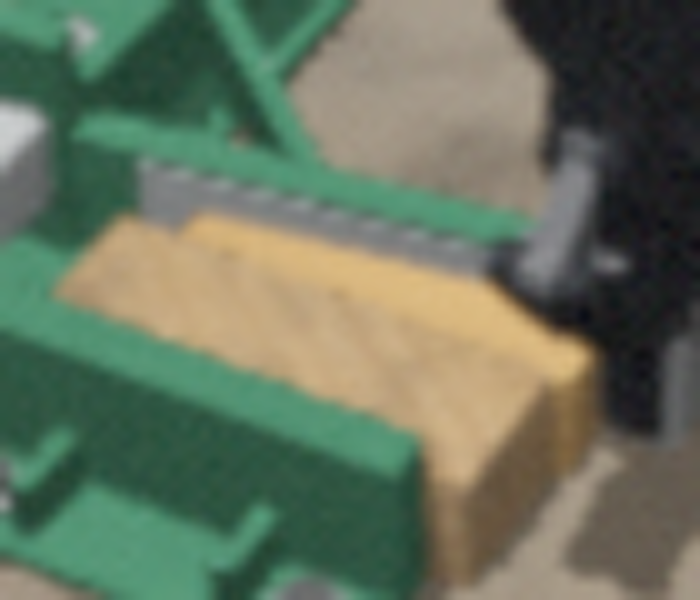

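Call:
{"fn": "jog_arm", "kwargs": {
  "increments": [
    {"x":-0.1,"y":0.3,"z":0,"wx":0,"wy":0,"wz":0,"claw":0},
    {"x":-0.1,"y":0.6,"z":0,"wx":0,"wy":0,"wz":0,"claw":0},
    {"x":-0.1,"y":0.8,"z":0,"wx":0,"wy":0,"wz":0,"claw":0},
    {"x":-0.1,"y":0.8,"z":0,"wx":0,"wy":0,"wz":0,"claw":0}
  ]
}}

```text
clock: 33.83
position: [0.4032, 0.2857, 0.0109]
tool_rot: [-3.141, -0.0, 1.382]
force: [-3.4, 1.8, 1.0]
grip_width: -0.0
```

```bash
python3 - <<'E'
from workcell import bot
from h import *
st=bot.observe(); print(st['clock'],st['position'],np.degrees(st['tool_rot']),st['force'],w2c(st['position']))
E
```

```text
33.825 [0.40319015 0.28570237 0.01089021] [-1.79957392e+02 -1.49931540e-02  7.91951443e+01] [-3.44300232  1.79711078  0.95417426] [-84.10290019  -3.06603843]
```

Call:
{"fn": "jog_arm", "kwargs": {
  "increments": [
    {"x":0,"y":0.2,"z":0,"wx":0,"wy":0,"wz":0,"claw":0},
    {"x":0,"y":0.35,"z":0,"wx":0,"wy":0,"wz":0,"claw":0},
    {"x":0,"y":0.35,"z":0,"wx":0,"wy":0,"wz":0,"claw":0}
  ]
}}

```text
clock: 34.2
position: [0.405, 0.2854, 0.0108]
tool_rot: [-3.139, 0.0, 1.383]
force: [-13.0, 1.1, 7.2]
grip_width: -0.0002
```

```bash
python3 - <<'E'
from workcell import bot
from h import *
st=bot.observe(); print(st['clock'],st['position'],np.degrees(st['tool_rot']),st['force'],w2c(st['position']))
E
```

```text
34.2 [0.40498081 0.28537599 0.01082612] [-1.79831414e+02  2.49770860e-03  7.92603515e+01] [-13.03952951   1.08247888   7.21785608] [-82.2827749   -3.05428386]
```

Call:
{"fn": "jog_arm", "kwargs": {
  "increments": [
    {"x":0,"y":0.25,"z":0,"wx":0,"wy":0,"wz":0,"claw":0},
    {"x":0,"y":0.25,"z":0,"wx":0,"wy":0,"wz":0,"claw":0}
  ]
}}

```text
clock: 34.45
position: [0.4054, 0.2854, 0.0108]
tool_rot: [-3.136, 0.0, 1.385]
force: [-14.9, 1.2, 8.0]
grip_width: -0.0001
```

Call:
{"fn": "jog_arm", "kwargs": {
  "increments": [
    {"x":0,"y":-0.6,"z":0,"wx":-0.2,"wy":0,"wz":0,"claw":0},
    {"x":0,"y":-2.0,"z":0,"wx":-0.2,"wy":0,"wz":0,"claw":0},
    {"x":0,"y":-2.0,"z":-5,"wx":-0.2,"wy":0,"wz":0,"claw":0},
    {"x":0,"y":-2,"z":-11,"wx":-0.2,"wy":0,"wz":0,"claw":0},
    {"x":0,"y":2,"z":-16,"wx":-0.2,"wy":0,"wz":0,"claw":0},
    {"x":0.7,"y":7,"z":-20,"wx":-0.2,"wy":0,"wz":0,"claw":0},
    {"x":1.4,"y":11.5,"z":-23,"wx":-0.2,"wy":0,"wz":0,"claw":0},
    {"x":1.4,"y":12.2,"z":-24,"wx":-0.2,"wy":0,"wz":0,"claw":0},
    {"x":1.4,"y":12.2,"z":-24,"wx":-0.2,"wy":0,"wz":0,"claw":0}
  ]
}}

```text
clock: 35.58
position: [0.5291, 0.2764, 0.25]
tool_rot: [-3.14, 0.0, 1.385]
force: [-0.6, -0.5, -0.3]
grip_width: 0.0002
```

```bash
python3 - <<'E'
from workcell import bot
from h import *
st=bot.observe(); print(st['clock'],st['position'],np.degrees(st['tool_rot']),st['force'],w2c(st['position']))
cam(bot,'side','side30');cam(bot,'wrist','wrist30');cam(bot,'scene','scene30')
a=cv2.resize(cv2.imread('pics/wrist30.png')[30:220,215:345],None,fx=4.2,fy=4.2,interpolation=cv2.INTER_CUBIC)
cv2.imwrite('pics/c30w.png',a[:798])
E
```

```text
35.575 [0.52906422 0.27641893 0.25004445] [-1.79893337e+02  2.07619314e-02  7.93288674e+01] [-0.61892703 -0.50475431 -0.25764708] [41.3061943  11.18254438]
```

View pics/c30w.png

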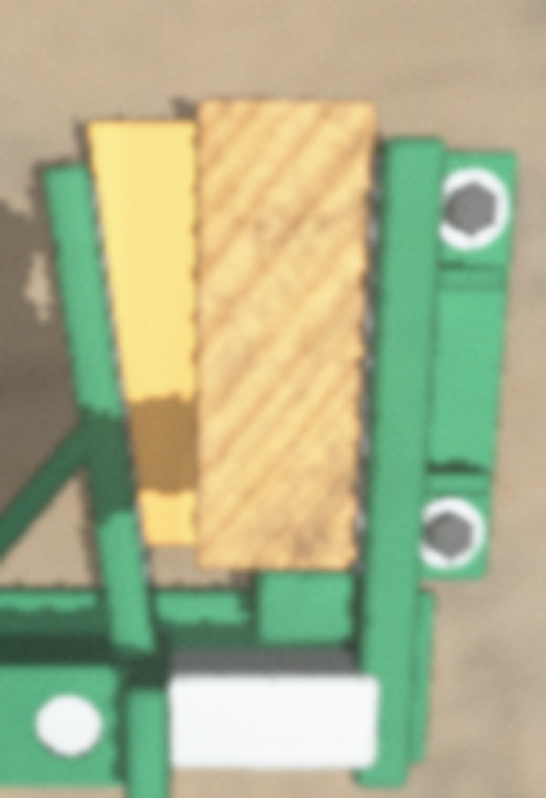

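View pics/scene30.png

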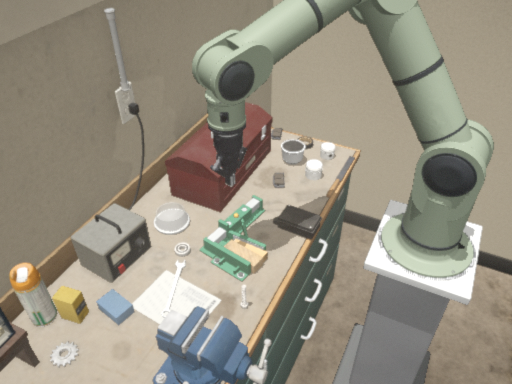

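```bash
python3 - <<'E'
from meas import *
f=load('wrist30'); im=f['pixels'].astype(int)
def P(u,v,z): return w2c(onz(f,215+u/4.2,30+v/4.2,z)).round(1)
for n,u,v,z in [('blk out R',377,102,.035),('blk in R',357,570,.035),('blk out L',198,102,.035),('blk in L',197,568,.035),
 ('head out',385,140,.048),('head in',362,640,.048),('stop edge',258,574,.034),
 ('w thick L',90,123,.03),('w thick R',197,123,.03),('w thin L',148,545,.03),('w thin R',195,545,.03),('jaw mouth',85,165,.045),('jaw mouthL',45,167,.045),('jaw in',155,648,.045)]: print(n,P(u,v,z))
for a,c in cent(im.min(2)>185,(150,180,245,215)): print('white',a,c,w2c(onz(f,*c,.0525)).round(1))
for a,c in cent(im[...,0]-im[...,2]>90,(180,180,215,220)): print('pin',a,c,w2c(onz(f,*c,.058)).round(1))
E
```

```text
blk out R [-73.5  60.2]
blk in R [45.5 60.4]
blk out L [-73.4  15.8]
blk in L [45.  16.2]
head out [-63.8  60.7]
head in [61.9 60.9]
stop edge [47.  33.1]
w thick L [-68.9 -11.5]
w thick R [-69.   15.6]
w thin L [39.7  2.5]
w thin R [39.7 15.6]
jaw mouth [-58.3 -11.9]
jaw mouthL [-57.8 -21.7]
jaw in [65.1  4.6]
white 149 [161.73825503 202.02013423] [ 84.3 -98.8]
white 156 [230.96794872 202.18589744] [ 84.4 -19.3]
pin 125 [196.92  203.752] [ 84.3 -57.4]
```

```bash
python3 - <<'E'
from h import *
a=cv2.imread('pics/side0.png').astype(int);b=cv2.imread('pics/side30.png').astype(int)
d=(np.abs(cv2.GaussianBlur(a.astype(np.float32),(5,5),0)-cv2.GaussianBlur(b.astype(np.float32),(5,5),0)).max(2)>30).astype(np.uint8)*255
cv2.imwrite('pics/diff30.png',np.hstack([b[130:310,130:370].astype(np.uint8),cv2.cvtColor(d,cv2.COLOR_GRAY2BGR)[130:310,130:370]]))
E
```

```text
(no output)
```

View pics/diff30.png

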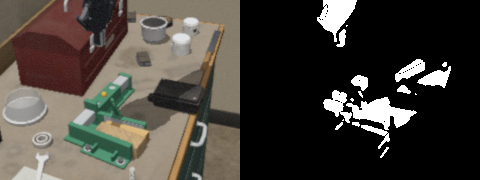

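```bash
python3 - <<'E'
from h import *
a=cv2.imread('pics/side0.png')[170:260,260:360];b=cv2.imread('pics/side30.png')[170:260,260:360]
cv2.imwrite('pics/d30.png',cv2.resize(np.hstack([a,b]),None,fx=4,fy=4,interpolation=cv2.INTER_CUBIC))
E
```

```text
(no output)
```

View pics/d30.png

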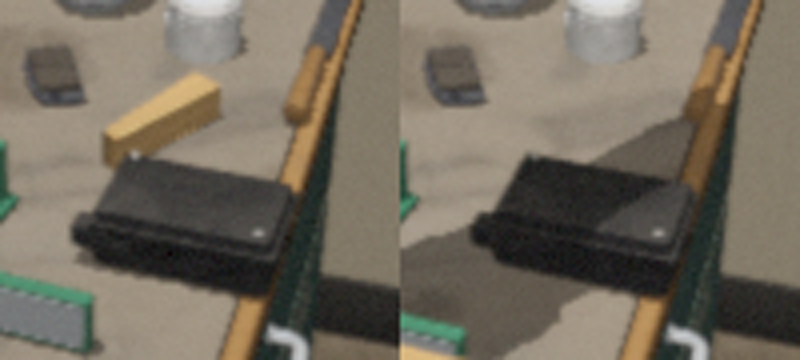

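Before/after crops: box, brake pad, piston and file haven't moved; the rest of the difference is the arm's shadow. Handing in.

```bash
python3 - <<'E'
from workcell import bot
print(bot.job_done()); 
E
```

```text
the job is handed in; nothing more can be done
None
```

The block is cramped and the job was handed in at about 36 s of the 61 s allowed. No verdict came back.

**What I did**
1. I pressed the pin flush, reading 4.9 N at roof height, and pushed the jaw by its flange until the pin sprang up in the next hole.
2. I picked up the wedge and regripped it turned half round, because the last joint would have run out of range. I set it thin end first with its straight side to the block and pushed it in.

**What went wrong**
- **Pushed too deep:** The first push, at about 25 N, left the wedge only about 6 mm out of the mouth. Home is 10 to 25 mm.
- **Backed out too far:** I eased it back from the thin end with one finger. The block slid out about 13 mm with it, and the wedge came loose.
- **Put right:** I pushed the block in against the corner stop, which it met at about 22 N. I then pushed the wedge in again, to about 15 N.

**Last checks**
- **Wedge:** The thick end sticks out about 11 mm, near the deep end of the range. The straight face lies on the block.
- **Block:** It is against the head face (60.2 to 60.4 mm measured, face at 60) and touches the corner stop.
- **Jaw:** The pin is up in the second hole. The hole's centre measured about 1 mm behind the pin's nominal place, which fits the jaw being pressed back against its 0.8 mm play within camera error.
- **Other things:** In the side view, comparing before and after, nothing else moved and the only other changes are shadows. The gripper was clear of everything.
- **Not checked:** I did not test how tight the wedge is by pulling on it. I judge it only by the final push force.

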